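# Restock the packing-bench carousel and present the refilled bay

### The job

Lift the round supply cup up and off the hanging panel and set it upright in the one empty bay of the supply carousel, resting flat inside the bay's raised rim, and let go of it. Then take hold of the turntable itself (its steel grab posts are there for that, do not hold the cup), turn it until the cup stands at the front, in line with the pointer of the carousel's foot, and finish while still holding the turntable still there. Do not drop the cup, and leave everything else on the bench where it is, including the square bin on the panel.

Things in the scene. Friction and masses are not known exactly. Their poses are not given: they have to be found in the camera images.
- cup: Round white open cup, outer dia 60, wall 3, 80 tall, about 0.12 kg. Origin: centre of underside, z up its axis. On its +x side a hook at the rim: tongue 4 thick, 24 wide, flush with the rim, out to 43 from the axis, its lip turned down to 22 below the rim, slot 9 wide. It hangs by this over the panel's top edge, on the panel's -x side, leaning about 2 deg; lifting 25 straight up frees it.
- panel: Fixed upright grey plate, 6 thick (its x), 300 wide (its y), top edge 140 above the bench. Origin: at bench level, mid plate. Cup and square bin hang on its -x side (the robot's side); feet and brackets are on its +x side. Place and yaw vary.
- bin: Square open white plastic bin, 60 x 60 x 70 tall, hung on the same panel with the same kind of hook, 120 mm or more (centre to centre) to one side of the cup, on either side. Not to be moved. Origin: centre of its underside.
- base: Fixed round dark steel foot of the carousel, dia 220, 20 high. Origin: centre of underside, on the vertical turning axis. Its front is its own -x, shown by a white pointer tongue 30 wide, 12 high, lying on the bench and reaching 200 from the axis, beyond the turntable's edge. Place and yaw vary.
- front_spot (a point): Fixed point on the front line of the foot (its -x direction), 90 from the turning axis and 34 above the bench: where the empty bay's centre must come.
- carousel: White disc, dia 280, top 34 above bench; turns both ways without stops, 0.1 N m friction, stays where left. Origin on the axis, 20 above bench. Own frame: empty bay at -x; fixed stock at +y, +x, -y (90 out, up to 66 above the disc); middle stub 50 high, 36 across. 4 round grab posts, dia 14, tops 140 above bench, 115 from axis at 45, 135, 225, 315 deg. Faces front when its -x is the foot's -x.
- bay (a point): Centre of the empty bay's floor, on the disc's top 34 above the bench, 90 from the axis along the turntable's -x. A raised rim 8 high of inner diameter 68 surrounds it (outer diameter about 80), so the cup's foot has 4 mm of room all round; the cup may stand in any yaw.
- tape_roll: Brown tape roll standing flat on the bench between panel and carousel, diameter 92, 48 high; a bystander. Origin: centre of its underside.
- black_carton: Black carton 70 x 110 x 60 high on the bench; a bystander. Origin: centre of its underside.
- grey_carton: Pale upright carton 75 x 75 x 160 high, beyond the gap between panel and carousel; a bystander. Origin: centre of its underside.
- flask: Dark flask, diameter 66, 170 high, behind the panel; a bystander. Origin: centre of its underside.
- label_roll: White label roll lying flat, diameter 80, 50 high; a bystander. Origin: centre of its underside.
- small_box: Brown box 60 x 90 x 40 high, to the left of the carousel; a bystander. Origin: centre of its underside.
Not all that is in view belongs to the job. What is shaped like the cup but green or red is not meant.

How it is judged:
By the outcome, as a careful person would: the job done as asked, in the order asked, and still so for the second after the job is handed in, while the arm keeps its last pose, push and grip.
It also fails if it takes over 54 s, if anything falls off the work surface, if the arm or the gripper's body presses on something with over 40 N, if the wrist force passes 120 N, or if a joint passes its speed limit or range.

### The arm

A 7-joint arm with a two-finger parallel gripper is mounted at the origin on the work surface. World frame = base frame: x ahead of the robot, y to its left, z up, the work surface at z = 0. Lengths are in m, angles in rad, forces in N, time in s.
With the tool pointing down it reaches from about 0.425 to 0.975 m from the base axis. Payload 16.7 kg.
Tool frame: the origin (TCP) lies midway between the tips of the shut fingers; the grasp point (between the pads) lies r.pinch_z behind it (r.pinch_z is the distance from the TCP to the grasp point, in m); z points along the fingers, x is the direction in which the jaws open and shut, and the axes are right-handed (so a half turn about z gives the same grasp; the last joint's range is limited). The gripper opens to 85 mm and grips with 20 to 120 N. Pads are 22 mm wide; open, the fingers measure 114 mm over their backs; the gripper's body (76 mm by 85 mm) begins 54 mm behind the grasp point. The pads swing forward as they close: fully open they stand 13 mm farther back than shut.
Start: joints at [-1.438, 0.426, 0.074, 1.606, -0.034, 1.111, -0.067], TCP at [0.188, 0.648, 0.231] pointing down, gripper open.
Joint ranges: [-2.85, 2.85], [-0.5, 2.14], [-1.23, 1.37], [0.21, 2.46], [-1.02, 4.16], [0.16, 2.05], [-2.73, 2.73]. Speed limits (rad/s): [1.89, 1.89, 2.39, 2.39, 3.01, 3.01, 3.01].

### API

Orientations are given as [roll, pitch, yaw] about the fixed x, y, z axes, in that order (R = Rz(yaw) Ry(pitch) Rx(roll)).
In Python, from bench import r gives the robot as it stands.
- The arm moves only by the tool play_rows, never from a script. Its argument "motion" is a list of rows, each an object with "dp": the shift along the world's x, y, z as a fraction of full scale, a list of three; "turn": the turn, a rotation vector about the world's x, y, z as a fraction of full scale, a list of three; "jaw": the closure, from 0 (fully open) to 1 (shut). A call has 1 to 8 rows; each row is the pose to reach, as a shift and turn from the pose commanded when the call began, turning the shorter way round; what a row does not reach only later rows make up. Full scale, the value 1, is 0.75 m for a shift and 360 degrees for a turn. A row lasts 1/8 s, in which the tool goes at most 62.5 mm and 10.7 degrees, less where a joint would pass 70% of its speed; a pose out of reach is approached as far as the arm can. A call with a number of a shift or a turn outside -1 to 1 is refused whole. A call with a gripper value outside its range is refused whole. The fingers move at their own pace and stop on an object; "squeeze" is the grip in N (left out, the last holds). Time passes only in rows, so rows that repeat a pose let the fingers close. It gives the time, the measured TCP pose, the force and the opening at its end, in the units of the state.
- r.get_state(): the state, without advancing time (a new reading comes with each control period).
- r.get_image(name): name is "scene" or "top" or "wrist"; returns a dict with "frame" (480x640x3 uint8, blue, green, red), "camera_matrix" (3x3 intrinsics, pixels), "R" (3x3) and "t" (3): a world point X has camera coordinates R X + t. Camera axes: x right, y down, z forward; pixel columns grow to the right and rows downward; lengths in m; the calibration is good to about 2 mm. A picture is of the moment at which its call begins. There is no depth.
- r.close_job(): hands the job in, once; it reports no verdict.
The state is a dict: "time": time; "q": joint angles; "qd": joint speeds; "joint_efforts": joint torques, N m; "eef_pos": TCP position; "eef_rot": TCP orientation; "force": force on the tool from outside, world axes, zero at the start; "wrist_torque": the same for the moment, N m; "opening": opening from 0.0 (shut) to 1.0 (fully open).
Only numpy, scipy, OpenCV 4.12 (cv2) and the standard library are available. Lean on these libraries where they do the work, as an engineer would, in place of code of your own. Each camera call takes 0.05 s, during which the arm holds its last target.

## Working session

There is one attempt and no reset: what is moved stays moved. The work goes in short steps, Python scripts to look and compute and a tool call to move; the robot and the scene stay as the last step left them, time stands still between calls to the robot, and variables do not carry over. Pictures are saved under pics/ and viewed, and the job is handed in when it is done.

Besides the shell and the picture viewer there is one more tool, called after "Request:" as name(argument=value, ...), one argument or row to a line, values as JSON. play_rows: Moves the arm, as the interface text tells. Shift numbers are shares of 0.75 m and turn numbers shares of 360 degrees, none past 1 either way. Its arguments: {"type":"object","properties":{"motion":{"type":"array","items":{"type":"object","properties":{"dp":{"type":"array","items":{"type":"number","minimum":-1,"maximum":1}},"turn":{"type":"array","items":{"type":"number","minimum":-1,"maximum":1}},"jaw":{"type":"number"}}}},"squeeze":{"type":"number"}},"required":["motion"]}

```bash
ls; mkdir -p pics
python3 - <<'E'
from bench import r
import cv2,numpy as np,pickle
s=r.get_state(); print(s, r.pinch_z)
d={}
for n in ["scene","top","wrist"]:
    i=r.get_image(n); d[n]=i; cv2.imwrite(f"pics/a_{n}.png",i["frame"]); print(n,i["camera_matrix"].tolist(),i["R"].tolist(),i["t"].tolist())
pickle.dump(d,open("a.pkl","wb"))
E
```

```text
pics
{'time': 0.0, 'q': array([-1.43749406,  0.42673379,  0.07383177,  1.60661858, -0.0341063 ,
        1.11082248, -0.06710249]), 'qd': array([-6.16285219e-05, -9.46615051e-04,  1.14518520e-04, -1.23477451e-03,
        1.72522030e-03,  4.83374421e-04,  7.31422860e-04]), 'joint_efforts': array([ 7.80142473e-04, -9.49809051e+01,  3.76073375e+00, -4.63531387e+01,
        1.91892794e-02,  1.00081347e-02,  9.50217270e-06]), 'eef_pos': array([0.18825489, 0.64777667, 0.23060373]), 'eef_rot': array([3.14150817e+00, 1.32070014e-03, 1.28797411e+00]), 'force': array([-0.13375798, -0.82878592,  0.36007101]), 'wrist_torque': array([ 0.00489642, -0.03769876, -0.01064081]), 'opening': 1.0010287446330421} 0.0187
scene [[459.67244429885596, 0.0, 324.3932854893581], [0.0, 459.67244429885596, 238.28710968141584], [0.0, 0.0, 1.0]] [[0.8779846733001674, 0.4783247821887149, 0.018663231073863643], [0.2676526075991322, -0.4582163114306957, -0.8475847412407991], [-0.39686898983843893, 0.749161674595655, -0.5303317737243837]] [-0.44231188770015917, -0.049567807141931625, 1.4536850560899113]
top [[587.8559392515792, 0.0, 316.90325172521045], [0.0, 587.8559392515792, 238.45915839932658], [0.0, 0.0, 1.0]] [[-0.01892378899784732, -0.9996517255890373, 0.018393415583429874], [-0.9928392620077812, 0.0166181937652031, -0.11829638816053017], [0.11794952321145524, -0.02050032104241225, -0.9928079606909627]] [0.025472402686438293, 0.4978580532128929, 1.1969222461518976]
wrist [[428.72724278255384, 0.0, 323.47297693461746], [0.0, 428.72724278255384, 239.9492023136492], [0.0, 0.0, 1.0]] [[0.2796954424613101, 0.9600886808870299, 0.00042930056823335796], [0.9199559308166879, -0.2681317455731339, 0.28598330785398707], [0.27468444590397934, -0.07959329022292058, -0.9582345033079933]] [-0.6751191386801971, -0.03622429896199509, 0.37790866148742575]
```

View pics/a_scene.png

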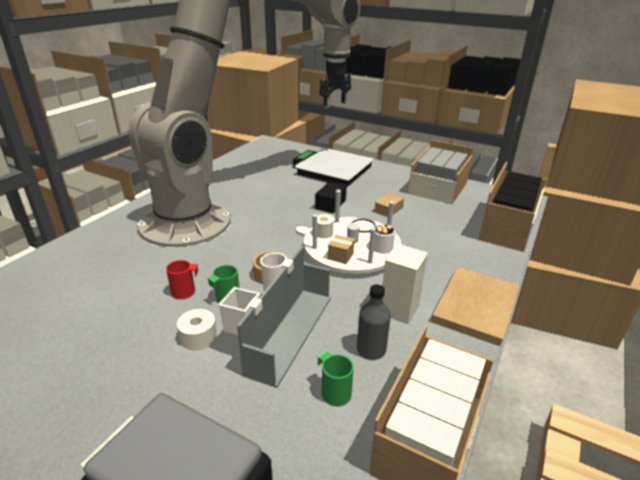

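View pics/a_top.png

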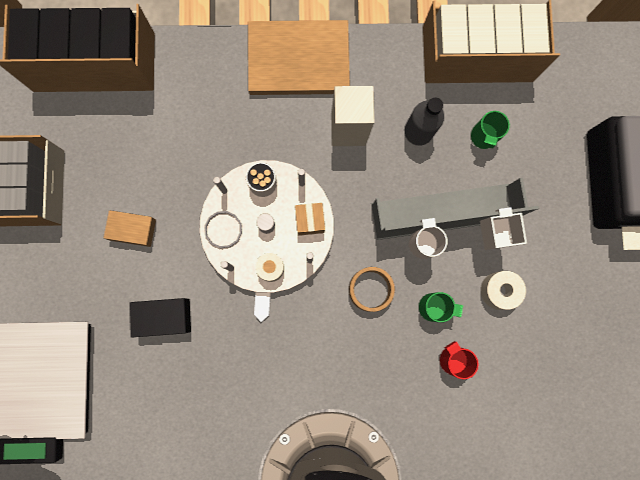

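View pics/a_wrist.png

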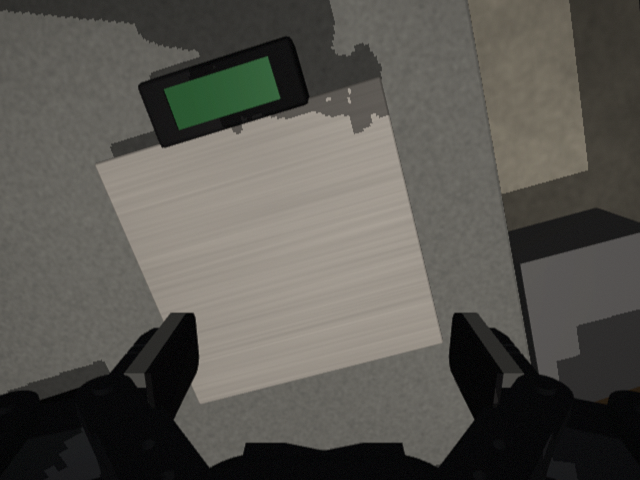

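```bash
cat > h.py <<'E'
import numpy as np,cv2,pickle
def ray(im,u,v,z):
    K,R,t=im["camera_matrix"],np.array(im["R"]),np.array(im["t"])
    d=R.T@np.linalg.solve(K,[u,v,1.]); c=-R.T@t
    return c+d*(z-c[2])/d[2]
def proj(im,X):
    p=im["camera_matrix"]@(np.array(im["R"])@np.array(X)+np.array(im["t"])); return p[:2]/p[2]
def crop(im,x0,y0,w,h,k,fn,pts=[]):
    c=cv2.resize(im["frame"][y0:y0+h,x0:x0+w],None,fx=k,fy=k,interpolation=cv2.INTER_CUBIC)
    for p in pts:
        q=((np.array(p)-[x0,y0]+.5)*k).astype(int); cv2.circle(c,tuple(int(a) for a in q),2,(255,0,255),-1)
    cv2.imwrite(fn,c)
E
python3 - <<'E'
from h import *
d=pickle.load(open("a.pkl","rb"))
crop(d["top"],360,170,190,140,4,"pics/b1.png")
crop(d["top"],190,150,160,180,3.3,"pics/b2.png")
crop(d["scene"],160,180,260,200,3,"pics/b3.png")
E
```

```text
(no output)
```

View pics/b1.png

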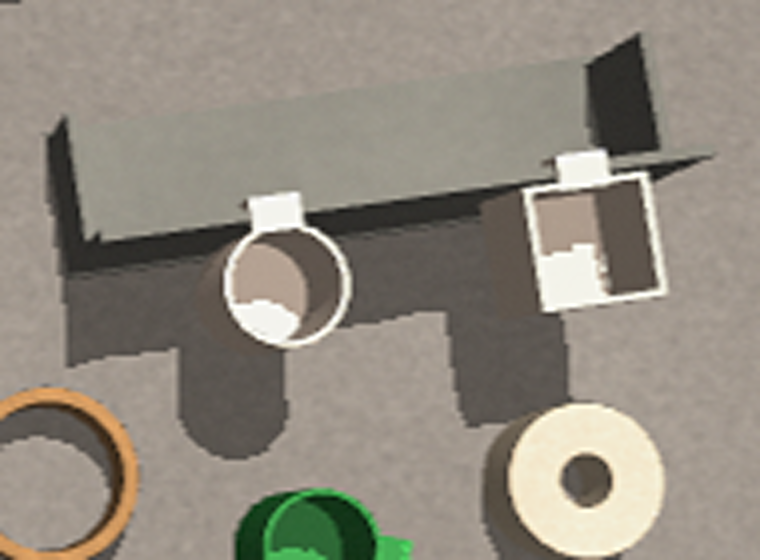

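View pics/b2.png

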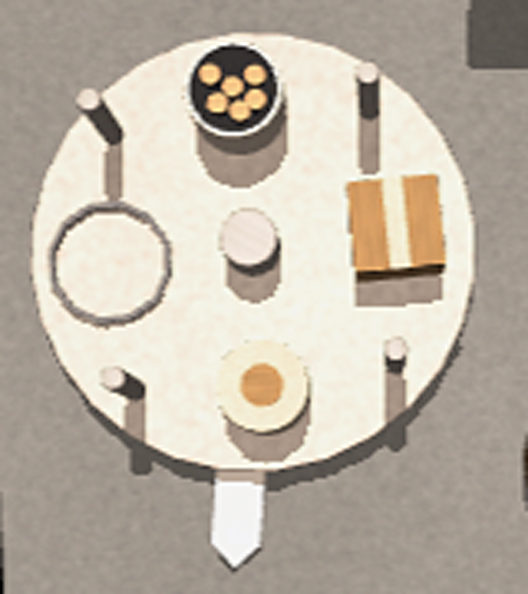

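View pics/b3.png

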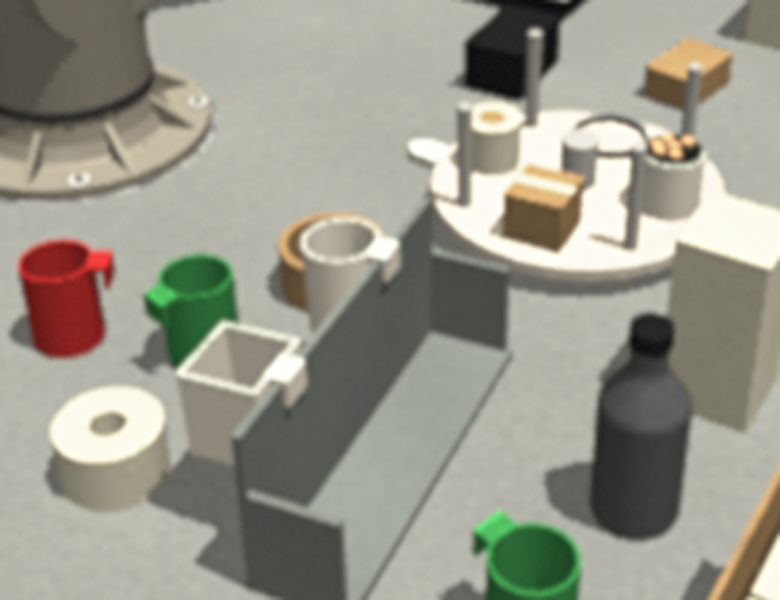

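```bash
cat > fit1.py <<'E'
from h import *
from scipy.optimize import least_squares
d=pickle.load(open("a.pkl","rb")); T=d["top"]; S=d["scene"]
c=lambda x,y,k,ox,oy:((x+.5)/k-.5+ox,(y+.5)/k-.5+oy)
b2=lambda x,y:c(x,y,3.3,190,150); b1=lambda x,y:c(x,y,4,360,170); b3=lambda x,y:c(x,y,3,160,180)
posts=[b2(*p) for p in [(91,99),(368,72),(395,346),(113,378)]]
P=[ray(T,*p,.14)[:2] for p in posts]; print("posts",np.round(P,4).tolist(),"mean",np.mean(P,0))
m=np.mean(P,0); print("radius",[np.linalg.norm(p-m) for p in P],"ang",[np.degrees(np.arctan2(*(p-m)[::-1])) for p in P])
st=ray(T,*b2(249,238),.084); print("stub",st)
ring=ray(T,*b2(111,264),.042); print("ring",ring, np.linalg.norm(ring[:2]-m),np.degrees(np.arctan2(*(ring[:2]-m)[::-1])))
tip=ray(T,*b2(235,568),.012); print("tip",tip,np.linalg.norm(tip[:2]-m),np.degrees(np.arctan2(*(tip[:2]-m)[::-1])))
for n,q in dict(l=(31,253),r=(475,253),t=(253,33)).items(): print(n,ray(T,*b2(*q),.034)[:2])
ps=[ray(S,*b3(*p),.14)[:2] for p in [(535,31),(464,106),(635,152),(694,67)]]; print("scene posts",np.round(ps,4).tolist(),np.mean(ps,0))
for n,q in dict(l=(225,285),r=(351,285),t=(288,222),b=(288,348)).items(): print(n,ray(T,*b1(*q),.143)[:2])
print("cup c",ray(T,*b1(288,285),.143),"hook end",ray(T,*b1(275,195),.144),"panel top line",ray(T,*b1(75,268),.14),ray(T,*b1(710,156),.14))
print("cup scene",ray(S,*b3(342,244),.143))
print("bin corners",[ray(T,*b1(*q),.144)[:2].round(4).tolist() for q in [(522,188),(650,173),(667,294),(543,311)]])
print("cup bottom? tape",ray(T,*b1(45,478),.048))
E
python3 fit1.py
```

```text
posts [[0.6016, 0.2074], [0.6152, 0.0467], [0.4548, 0.0337], [0.4393, 0.1948]] mean [0.52770437 0.1206416 ]
radius [np.float64(0.11395507130823103), np.float64(0.11457685113654799), np.float64(0.1134401840060566), np.float64(0.11538484668134584)] ang [np.float64(49.60298958681972), np.float64(-40.21842222223054), np.float64(-129.99030292023576), np.float64(140.03742390671837)]
stub [0.52699872 0.12046107 0.084     ]
ring [0.51824241 0.20952919 0.042     ] 0.08938977859659258 96.07617864677283
tip [0.3280131  0.13592123 0.012     ] 0.20027498850392617 175.62446643356105
l [0.5271414  0.26080715]
r [ 0.52257298 -0.01857747]
t [0.66675351 0.12016804]
scene posts [[0.4379, 0.1993], [0.4526, 0.0326], [0.6161, 0.0366], [0.6016, 0.2076]] [0.52703996 0.1190059 ]
l [ 0.47697371 -0.16864815]
r [ 0.47596521 -0.22862538]
t [ 0.50662514 -0.19989213]
b [ 0.44650681 -0.19735964]
cup c [ 0.47646971 -0.19862183  0.143     ] hook end [ 0.51955786 -0.19400917  0.144     ] panel top line [ 0.48663827 -0.09803504  0.14      ] [ 0.53571601 -0.40533544  0.14      ]
cup scene [ 0.48134277 -0.20309961  0.143     ]
bin corners [[0.521, -0.3124], [0.5273, -0.3743], [0.469, -0.3789], [0.4619, -0.3192]]
cup bottom? tape [ 0.39028192 -0.09097524  0.048     ]
```

Candidates in the top view: a white round cup at (432,240), hooked on the panel. A white square bin at (508,229). Green cups at (438,307) and (491,130). A red cup at (460,362). The enlarged crop confirms the target is (432,240), because it is round, white and hung by its hook. The empty bay ring is at (223,230) and the pointer tip at (261,322). The measured radii (posts 114, bay 89, tip 200 mm) match the sizes given. I'll move over the cup next.

Request:
play_rows(
  motion=[
    {"dp": [0.35, -0.46, 0.04], "turn": [0, 0, -0.222], "jaw": 0},
    {"dp": [0.35, -0.46, 0.04], "turn": [0, 0, -0.222], "jaw": 0},
    {"dp": [0.35, -0.46, 0.04], "turn": [0, 0, -0.222], "jaw": 0},
    {"dp": [0.35, -0.46, 0.04], "turn": [0, 0, -0.222], "jaw": 0},
    {"dp": [0.35, -0.46, 0.04], "turn": [0, 0, -0.222], "jaw": 0},
    {"dp": [0.35, -0.46, 0.04], "turn": [0, 0, -0.222], "jaw": 0},
    {"dp": [0.35, -0.46, 0.04], "turn": [0, 0, -0.222], "jaw": 0},
    {"dp": [0.35, -0.46, 0.04], "turn": [0, 0, -0.222], "jaw": 0},
  ],
)

```text
time: 1.15
eef_pos: [0.4536, 0.2989, 0.2619]
eef_rot: [3.142, -0.001, -0.118]
force: [-1.2, 1.1, -0.0]
opening: 0.999
```

Run:
```python
from bench import r
import cv2,pickle
i=r.get_image("wrist"); cv2.imwrite("pics/c.png",i["frame"]); pickle.dump(i,open("c.pkl","wb")); print(r.get_state()["q"])
```

```text
[-1.12925544  0.19088408  0.48880026  1.88990285 -0.1008738   1.08448012
 -0.71913482]
```

View pics/c.png

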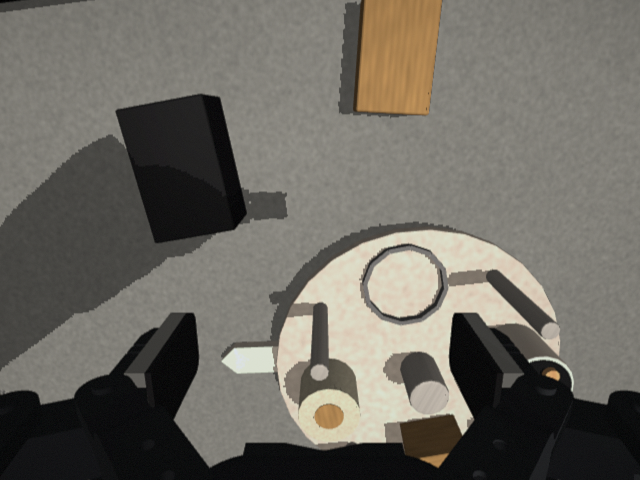

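Request:
play_rows(
  motion=[
    {"dp": [0.03, -0.66, 0], "turn": [0, 0, -0.213], "jaw": 0},
    {"dp": [0.03, -0.66, 0], "turn": [0, 0, -0.213], "jaw": 0},
    {"dp": [0.03, -0.66, 0], "turn": [0, 0, -0.213], "jaw": 0},
    {"dp": [0.03, -0.66, 0], "turn": [0, 0, -0.213], "jaw": 0},
    {"dp": [0.03, -0.66, 0], "turn": [0, 0, -0.213], "jaw": 0},
    {"dp": [0.03, -0.66, 0], "turn": [0, 0, -0.213], "jaw": 0},
    {"dp": [0.03, -0.66, 0], "turn": [0, 0, -0.213], "jaw": 0},
    {"dp": [0.03, -0.66, 0], "turn": [0, 0, -0.213], "jaw": 0},
  ],
)

```text
time: 2.2
eef_pos: [0.4734, -0.1931, 0.2615]
eef_rot: [-3.141, 0.0, -1.446]
force: [0.8, 0.9, 1.2]
opening: 1.003
```

Run:
```python
from bench import r
import cv2,pickle
i=r.get_image("wrist"); cv2.imwrite("pics/d.png",i["frame"]); pickle.dump(i,open("d.pkl","wb"));s=r.get_state(); print(s["q"],s["eef_pos"],s["eef_rot"])
```

```text
[-0.59047653  0.18171764  0.99068412  1.96889044 -0.17096823  1.0757832
 -0.97648432] [ 0.47265811 -0.20011314  0.26196615] [-3.13997427e+00 -2.58239559e-03 -1.45048521e+00]
```

View pics/d.png

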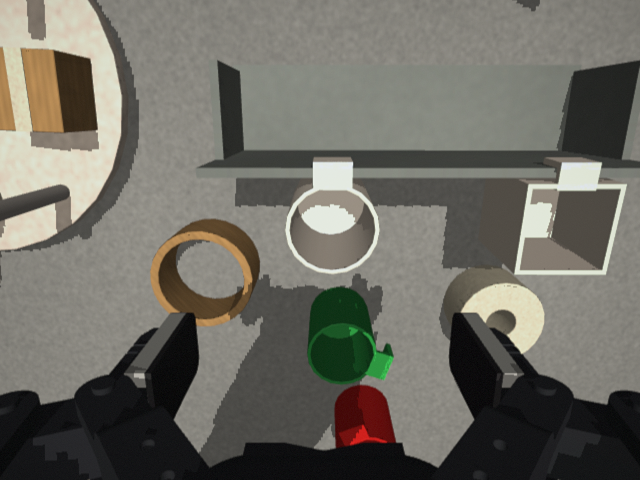

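Run:
```python
from h import *
d=pickle.load(open("d.pkl","rb")); c=pickle.load(open("c.pkl","rb"))
for n,q in dict(l=(285,229),r=(379,229),t=(332,183),b=(332,272)).items(): print(n,ray(d,*q,.143)[:2])
print("cup",ray(d,332,229,.143))
# ellipse by threshold on rim
a=ray(d,215,176,.14);b=ray(d,510,179.5,.14);print("panel edge -x",a,b,np.degrees(np.arctan2(-(b-a)[0],(b-a)[1]))) 
print("hook",ray(d,314,159,.144),ray(d,352,159,.144), "bin",[ray(d,*q,.143)[:2] for q in [(526,184),(626,184),(606,273),(516,271)]])
for q in [(404,284)]: print("bay",ray(c,*q,.042))
for n,q in dict(l=(361,284),r=(447,284),t=(404,243),b=(404,325)).items(): print(n,ray(c,*q,.042)[:2])
print("posts",ray(c,319,372,.14),ray(c,550,330,.14),"stub",ray(c,429,395,.084),"tip",ray(c,222,359,.012))
print("green",ray(d,340,352,.08),"tape",ray(d,200,277,.048))
crop(d,270,140,130,145,5,"pics/d2.png"); crop(c,340,220,130,120,5,"pics/c2.png")
```

```text
l [ 0.47279442 -0.16801535]
r [ 0.48016289 -0.22669779]
t [ 0.50527247 -0.19359466]
b [ 0.44787929 -0.20110405]
cup [ 0.47647934 -0.19736198  0.143     ]
panel edge -x [ 0.50015015 -0.12181244  0.14      ] [ 0.52058061 -0.30208294  0.14      ] -173.53412768709623
hook [ 0.51836864 -0.18100385  0.144     ] [ 0.52119449 -0.20355841  0.144     ] bin [array([ 0.51938753, -0.3110911 ]), array([ 0.52696788, -0.37154764]), array([ 0.46934492, -0.37734432]), array([ 0.46342289, -0.3191823 ])]
bay [0.5174533  0.21464402 0.042     ]
l [0.47866061 0.21931451]
r [0.55626393 0.20997137]
t [0.52001173 0.25354269]
b [0.51474099 0.1734057 ]
posts [0.43832076 0.19740333 0.14      ] [0.59954313 0.21118104 0.14      ] stub [0.52579805 0.12615975 0.084     ] tip [0.32888765 0.14057016 0.012     ]
green [ 0.35313459 -0.22148985  0.08      ] tape [ 0.39316279 -0.09171901  0.048     ]
```

View pics/d2.png

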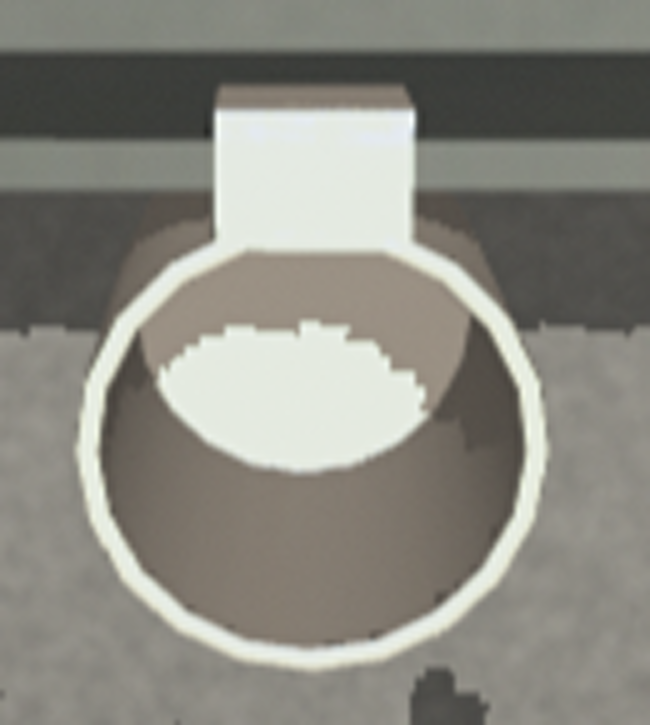

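View pics/c2.png

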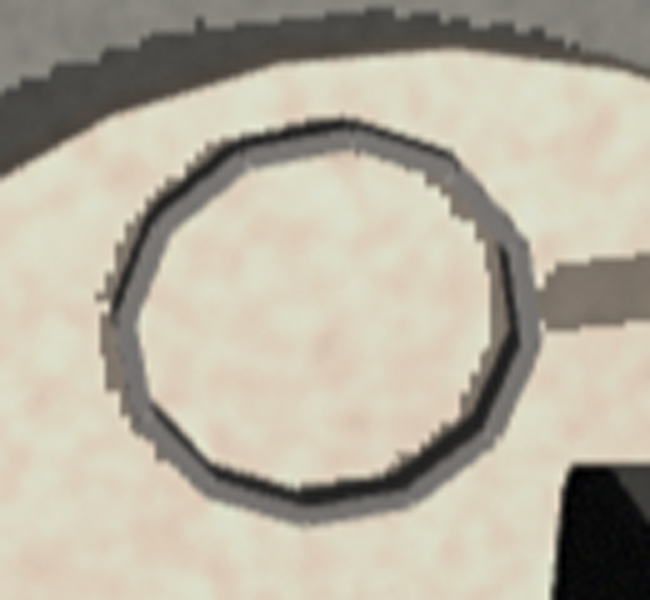

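Request:
play_rows(
  motion=[
    {"dp": [0.004, -0.008, 0], "turn": [0, 0, -0.0005], "jaw": 0},
    {"dp": [0.004, -0.008, 0], "turn": [0, 0, -0.0005], "jaw": 0},
    {"dp": [0.004, -0.008, -0.04], "turn": [0, 0, -0.0005], "jaw": 0},
    {"dp": [0.004, -0.008, -0.08], "turn": [0, 0, -0.0005], "jaw": 0},
    {"dp": [0.004, -0.008, -0.08], "turn": [0, 0, -0.0005], "jaw": 0},
    {"dp": [0.004, -0.008, -0.08], "turn": [0, 0, -0.0005], "jaw": 0},
  ],
)

```text
time: 3.0
eef_pos: [0.4769, -0.1973, 0.2023]
eef_rot: [-3.141, 0.0, -1.447]
force: [1.0, -0.1, -0.1]
opening: 0.998
```

Run:
```python
from bench import r
from h import *
i=r.get_image("wrist"); cv2.imwrite("pics/e.png",i["frame"]); pickle.dump(i,open("e.pkl","wb"));s=r.get_state(); print(s["q"],s["eef_pos"],s["eef_rot"])
```

```text
[-0.51450787  0.28360421  0.93791657  2.02782872 -0.27981199  0.96051247
 -0.88045459] [ 0.47707966 -0.19748422  0.20246443] [-3.14014447e+00 -1.57114882e-05 -1.44723011e+00]
```

View pics/e.png

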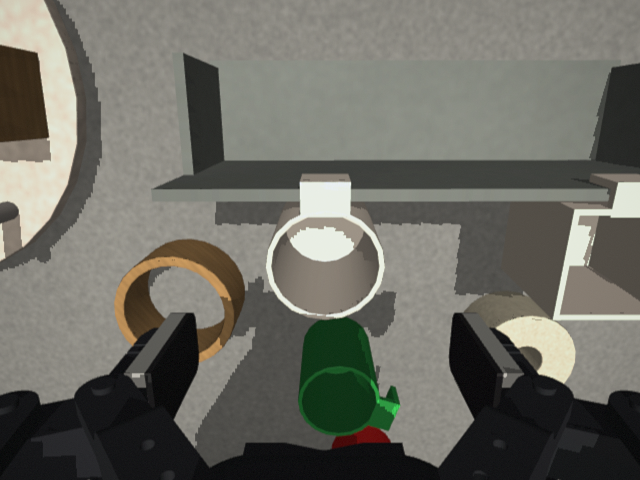

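Run:
```python
from h import *
e=pickle.load(open("e.pkl","rb"))
f=e["frame"]; m=(f.min(2)>200).astype(np.uint8)*255
m[:, :250]=0;m[:,400:]=0;m[:170]=0;m[330:]=0
cs,_=cv2.findContours(m,cv2.RETR_EXTERNAL,cv2.CHAIN_APPROX_NONE)
c=max(cs,key=cv2.contourArea)[:,0]
P=np.array([ray(e,*p,.143)[:2] for p in c if p[1]>222])
A=np.c_[2*P,np.ones(len(P))]; s=np.linalg.lstsq(A,(P**2).sum(1),rcond=None)[0]
print("circle",s[:2],np.sqrt(s[2]+s[0]**2+s[1]**2),len(P))
```

```text
circle [ 0.4763701  -0.19742992] 0.02795593489010215 449
```

Request:
play_rows(
  motion=[
    {"dp": [0, 0, -0.05], "turn": [0, 0, -0.001], "jaw": 0},
    {"dp": [0, 0, -0.09], "turn": [0, 0, -0.001], "jaw": 0},
    {"dp": [0, 0, -0.12], "turn": [0, 0, -0.001], "jaw": 0},
    {"dp": [0, 0, -0.14], "turn": [0, 0, -0.001], "jaw": 0},
    {"dp": [0, 0, -0.14], "turn": [0, 0, -0.001], "jaw": 0},
    {"dp": [0, 0, -0.14], "turn": [0, 0, -0.001], "jaw": 0},
  ],
)

```text
time: 3.8
eef_pos: [0.477, -0.198, 0.0972]
eef_rot: [-3.14, -0.0, -1.455]
force: [-0.1, -0.7, -0.8]
opening: 0.998
```

Run:
```python
from bench import r
from h import *
for n in ["wrist","scene"]:
    i=r.get_image(n); 
    if n=="wrist":cv2.imwrite("pics/f.png",i["frame"])
    else: crop(i,160,180,260,200,3,"pics/f2.png")
s=r.get_state(); print(s["q"],s["eef_pos"],s["eef_rot"],s["force"])
```

```text
[-0.36824595  0.45107098  0.79829884  2.11186024 -0.47135918  0.75967791
 -0.72353672] [ 0.47694563 -0.19791958  0.09716961] [-3.14014308e+00 -1.43890971e-04 -1.45447969e+00] [-0.54753821  0.53081249  1.04183124]
```

View pics/f.png

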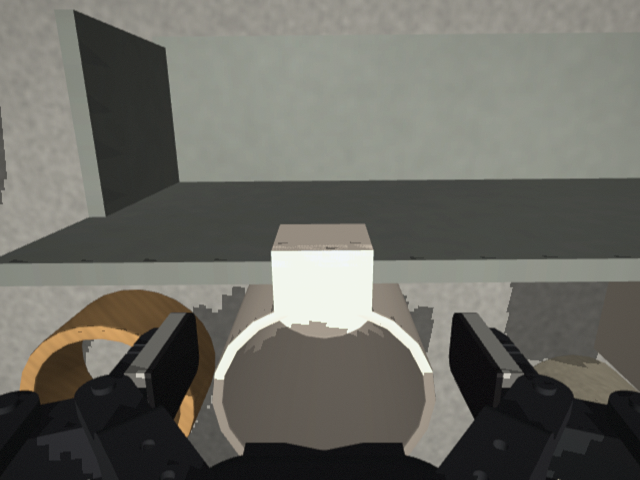

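View pics/f2.png

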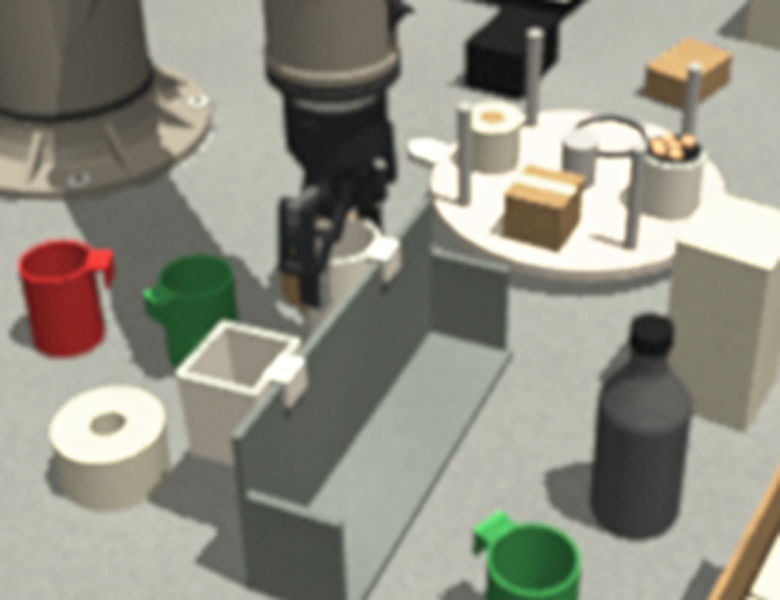

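The cup sits centred between the fingers (rim columns 215–437, pads 196–450). I'll close now.

Request:
play_rows(
  motion=[
    {"dp": [0, 0, 0], "turn": [0, 0, 0], "jaw": 1},
    {"dp": [0, 0, 0], "turn": [0, 0, 0], "jaw": 1},
    {"dp": [0, 0, 0], "turn": [0, 0, 0], "jaw": 1},
    {"dp": [0, 0, 0], "turn": [0, 0, 0], "jaw": 1},
    {"dp": [0, 0, 0], "turn": [0, 0, 0], "jaw": 1},
    {"dp": [0, 0, 0], "turn": [0, 0, 0], "jaw": 1},
  ],
  squeeze=40,
)

```text
time: 4.65
eef_pos: [0.4766, -0.1978, 0.0968]
eef_rot: [-3.141, 0.0, -1.455]
force: [-2.2, 0.9, 10.4]
opening: 0.703
```

Request:
play_rows(
  motion=[
    {"dp": [0, 0, 0.02], "turn": [0, 0, 0], "jaw": 1},
    {"dp": [0, 0, 0.04], "turn": [0, 0, 0], "jaw": 1},
    {"dp": [0, 0, 0.06], "turn": [0, 0, 0], "jaw": 1},
    {"dp": [0, 0, 0.09], "turn": [0, 0, 0], "jaw": 1},
    {"dp": [0, 0, 0.12], "turn": [0, 0, 0], "jaw": 1},
    {"dp": [0, 0, 0.15], "turn": [0, 0, 0], "jaw": 1},
    {"dp": [0, 0, 0.16], "turn": [0, 0, 0], "jaw": 1},
    {"dp": [0, 0, 0.16], "turn": [0, 0, 0], "jaw": 1},
  ],
)

```text
time: 5.65
eef_pos: [0.4765, -0.1976, 0.2166]
eef_rot: [-3.141, 0.0, -1.454]
force: [-0.5, 0.4, -1.6]
opening: 0.708
```

Run:
```python
from bench import r
from h import *
for n in ["wrist","scene"]:
    i=r.get_image(n); 
    if n=="wrist":cv2.imwrite("pics/g.png",i["frame"])
    else: crop(i,160,140,260,200,3,"pics/g2.png")
s=r.get_state(); print(s["q"],s["eef_pos"],s["eef_rot"],s["force"])
```

```text
[-0.53998721  0.26557093  0.96266117  2.01493519 -0.2606701   0.98914738
 -0.9029144 ] [ 0.47605377 -0.19758517  0.21574273] [ 3.14090542e+00  3.26684813e-04 -1.45443270e+00] [ 0.42510668  0.30989597 -1.36310014]
```

View pics/g.png

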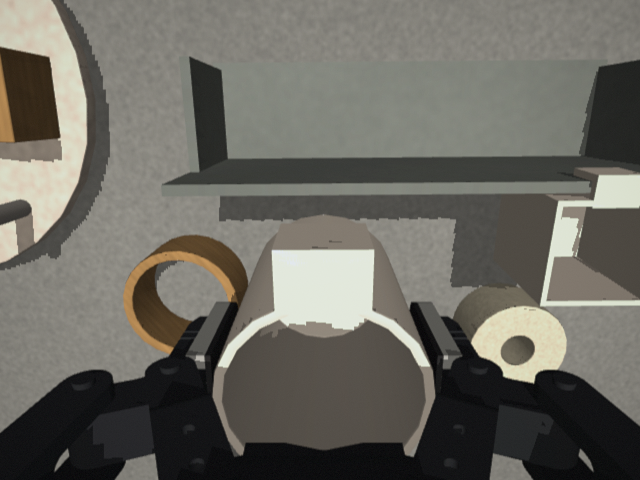

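View pics/g2.png

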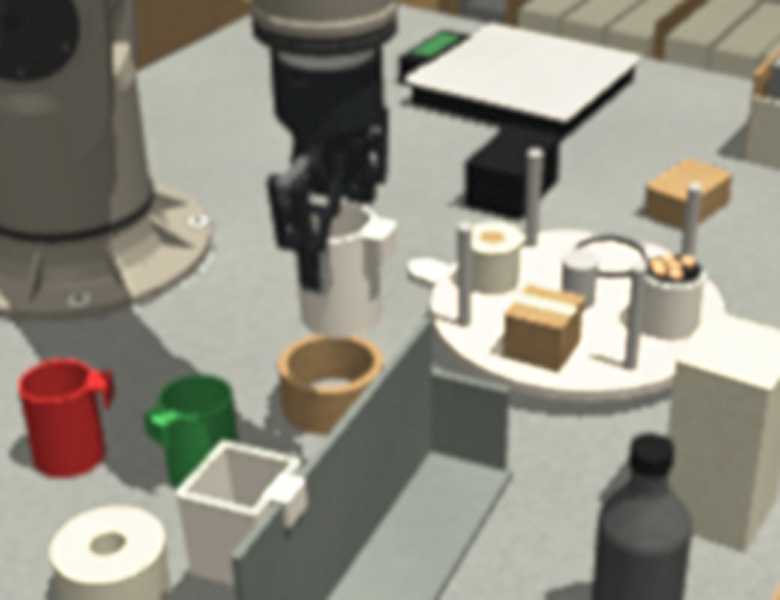

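Request:
play_rows(
  motion=[
    {"dp": [0.005, 0.03, 0.005], "turn": [-0.0006, 0.0055, 0], "jaw": 1},
    {"dp": [0.009, 0.08, 0.01], "turn": [-0.0006, 0.0055, 0], "jaw": 1},
    {"dp": [0.015, 0.14, 0.01], "turn": [-0.0006, 0.0055, 0], "jaw": 1},
    {"dp": [0.02, 0.2, 0.01], "turn": [-0.0006, 0.0055, 0], "jaw": 1},
    {"dp": [0.027, 0.26, 0.01], "turn": [-0.0006, 0.0055, 0], "jaw": 1},
    {"dp": [0.033, 0.32, 0.01], "turn": [-0.0006, 0.0055, 0], "jaw": 1},
    {"dp": [0.04, 0.38, 0.01], "turn": [-0.0006, 0.0055, 0], "jaw": 1},
    {"dp": [0.044, 0.42, 0.01], "turn": [-0.0006, 0.0055, 0], "jaw": 1},
  ],
)

```text
time: 6.75
eef_pos: [0.509, 0.1192, 0.2229]
eef_rot: [3.106, -0.0, -1.453]
force: [0.1, -0.1, 0.2]
opening: 0.704
```

Request:
play_rows(
  motion=[
    {"dp": [0.006, 0.06, 0], "turn": [0, 0, 0], "jaw": 1},
    {"dp": [0.01, 0.1, 0], "turn": [0, 0, 0], "jaw": 1},
    {"dp": [0.011, 0.12, 0], "turn": [0, 0, 0], "jaw": 1},
    {"dp": [0.011, 0.123, 0], "turn": [0, 0, 0], "jaw": 1},
    {"dp": [0.011, 0.123, 0], "turn": [0, 0, 0], "jaw": 1},
    {"dp": [0.011, 0.123, 0], "turn": [0, 0, 0], "jaw": 1},
    {"dp": [0.011, 0.123, 0], "turn": [0, 0, 0], "jaw": 1},
  ],
)

```text
time: 7.62
eef_pos: [0.5177, 0.2087, 0.2239]
eef_rot: [3.107, 0.001, -1.456]
force: [0.2, -0.3, -0.8]
opening: 0.705
```

Run:
```python
from bench import r
from h import *
D={}
for n in ["wrist","scene","top"]:
    i=r.get_image(n); D[n]=i
    if n=="wrist":cv2.imwrite("pics/i.png",i["frame"])
    if n=="scene": crop(i,250,110,200,150,4,"pics/i2.png")
pickle.dump(D,open("i.pkl","wb"))
s=r.get_state(); print(s["time"],s["q"],s["eef_pos"],s["eef_rot"],s["force"])
```

```text
7.775 [-1.14977685  0.34173044  0.82601918  1.88913335 -0.29453286  1.06937596
 -1.65502243] [0.51765159 0.20912646 0.22387097] [ 3.10694179e+00  4.32673974e-04 -1.45502583e+00] [-0.07760967  0.14126177 -1.5877574 ]
```

View pics/i.png

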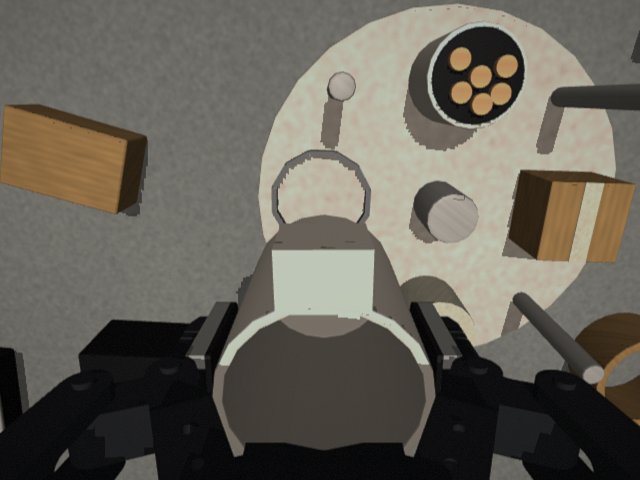

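View pics/i2.png

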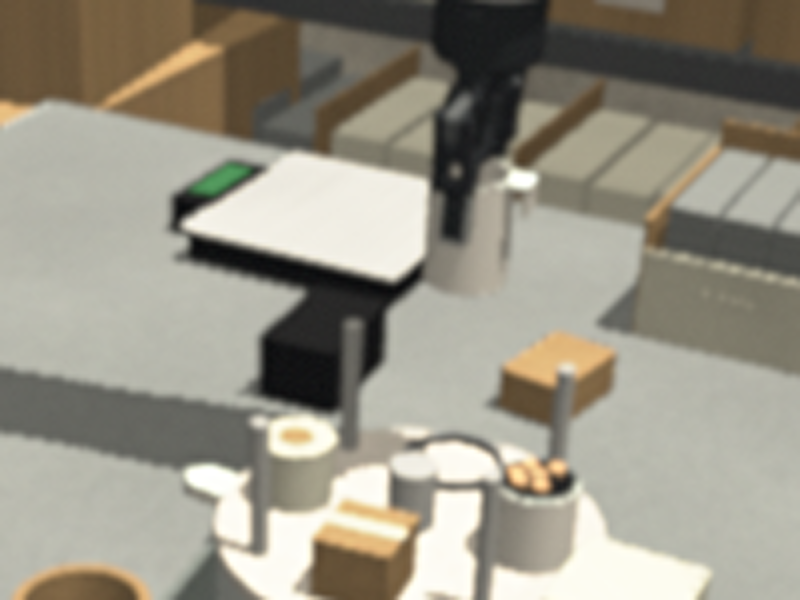

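Run:
```python
from h import *
i=pickle.load(open("i.pkl","rb"))["wrist"]
l,rr,t=[ray(i,*q,.042)[:2] for q in [(272,190),(371,186),(321,151)]]
print(l,rr,t,np.linalg.norm(l-rr))
A=np.c_[2*np.array([l,rr,t]),np.ones(3)];P=np.array([l,rr,t]);s=np.linalg.solve(A,(P**2).sum(1));print("circ",s[:2],np.sqrt(s[2]+s[0]**2+s[1]**2))
print("stub",ray(i,453,219,.084),"postA",ray(i,342,85,.14),"postC",ray(i,592,374,.14))
for b in [(.519,.2094),(.518,.209),(.520,.2094)]:
    th=np.linspace(0,2*np.pi,80)
    pts=[proj(i,[b[0]+R*np.cos(a),b[1]+R*np.sin(a),.042]) for a in th for R in (.034,.040)]
    crop(i,240,120,160,130,5,f"pics/j{int(b[0]*1000)}.png",pts)
```

```text
[0.52291581 0.24961804] [0.53459691 0.17524052] [0.55626554 0.21586005] 0.0752891977075193
circ [0.5171942  0.21061343] 0.039422033377246445
stub [0.52642617 0.12239615 0.084     ] postA [0.60075819 0.20982061 0.14      ] postC [0.45298946 0.0363179  0.14      ]
```

View pics/j519.png

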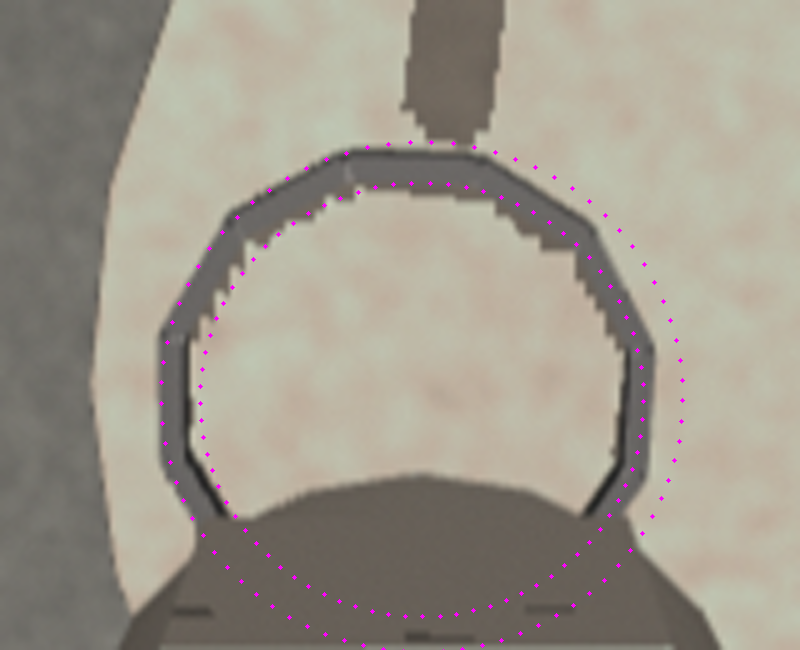

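Run:
```python
from h import *
D=pickle.load(open("i.pkl","rb"))
i=D["wrist"]
tcp=np.array([.51765,.20913,.22387]); yaw=-1.455
jx=np.array([np.cos(yaw),np.sin(yaw),0])
for q,z in [((272.5,250),.2705),((374,250),.2705),((214,390),.270),((437,390),.270)]:
    X=ray(i,*q,z); print(X, (X-tcp)@jx*1e3)
crop(i,200,230,250,220,3,"pics/k.png")
crop(D["top"],180,120,200,150,4,"pics/k2.png")
```

```text
[0.55970141 0.22583822 0.2705    ] -11.737802067073664
[0.56238823 0.20260527 0.2705    ] 11.649987061416088
[0.51910817 0.23804177 0.27      ] -28.54967448963477
[0.52581774 0.18038991 0.27      ] 29.491299710013497
```

View pics/k.png

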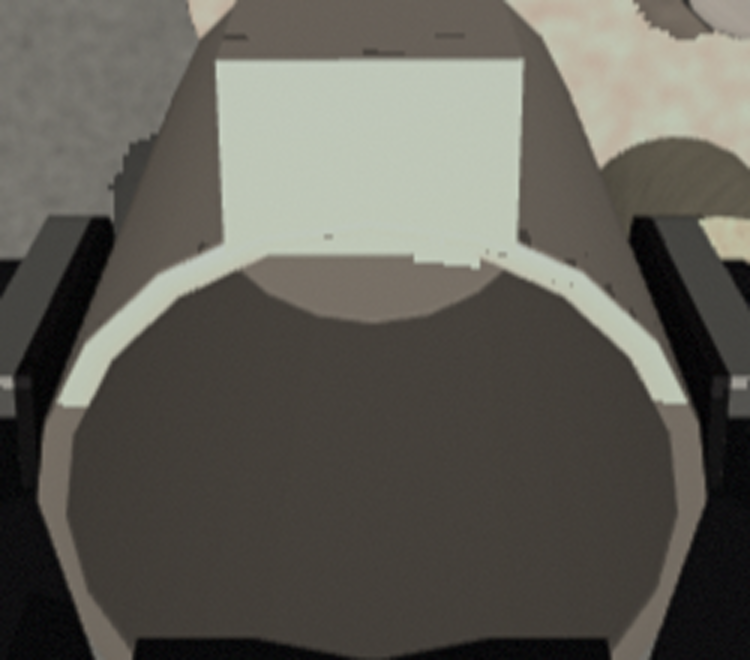

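View pics/k2.png

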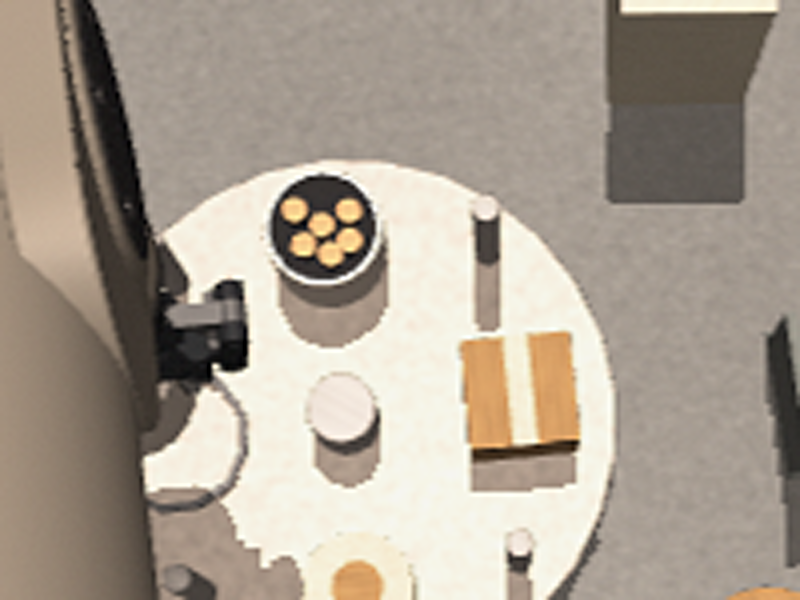

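Request:
play_rows(
  motion=[
    {"dp": [0, 0.001, -0.04], "turn": [0, 0, 0], "jaw": 1},
    {"dp": [0, 0.001, -0.09], "turn": [0, 0, 0], "jaw": 1},
    {"dp": [0, 0.001, -0.13], "turn": [0, 0, 0], "jaw": 1},
    {"dp": [0, 0.001, -0.16], "turn": [0, 0, 0], "jaw": 1},
    {"dp": [0, 0.001, -0.18], "turn": [0, 0, 0], "jaw": 1},
    {"dp": [0, 0.001, -0.185], "turn": [0, 0, 0], "jaw": 1},
    {"dp": [0, 0.001, -0.185], "turn": [0, 0, 0], "jaw": 1},
    {"dp": [0, 0.001, -0.185], "turn": [0, 0, 0], "jaw": 1},
  ],
)

```text
time: 8.78
eef_pos: [0.518, 0.2103, 0.0858]
eef_rot: [3.108, 0.001, -1.455]
force: [0.7, -0.5, 0.2]
opening: 0.704
```

Run:
```python
from bench import r
from h import *
D={}
for n in ["wrist","scene"]:
    i=r.get_image(n); D[n]=i
    if n=="wrist":cv2.imwrite("pics/l.png",i["frame"])
    if n=="scene": crop(i,290,170,130,110,6,"pics/l2.png")
pickle.dump(D,open("l.pkl","wb"))
s=r.get_state(); print(s["time"],s["q"],s["eef_pos"],s["eef_rot"],s["force"])
```

```text
8.875 [-1.02749177  0.52735047  0.69567723  1.99628775 -0.47299425  0.8173061
 -1.5090881 ] [0.51787458 0.21036472 0.08564485] [ 3.10763414e+00  8.97950016e-04 -1.45462605e+00] [-0.18527005  0.87062423 -1.67209377]
```

View pics/l.png

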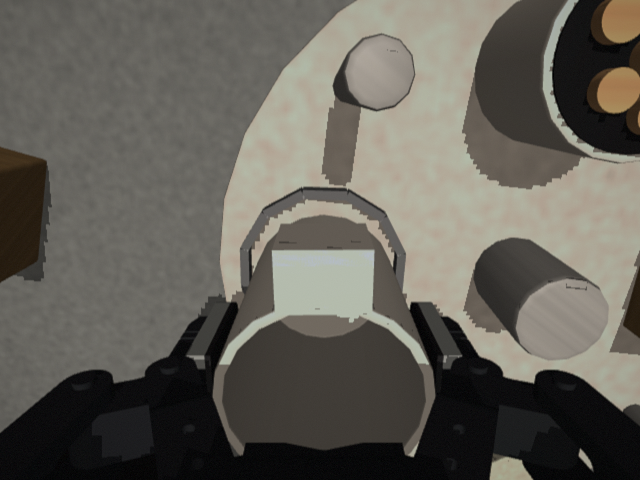

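View pics/l2.png

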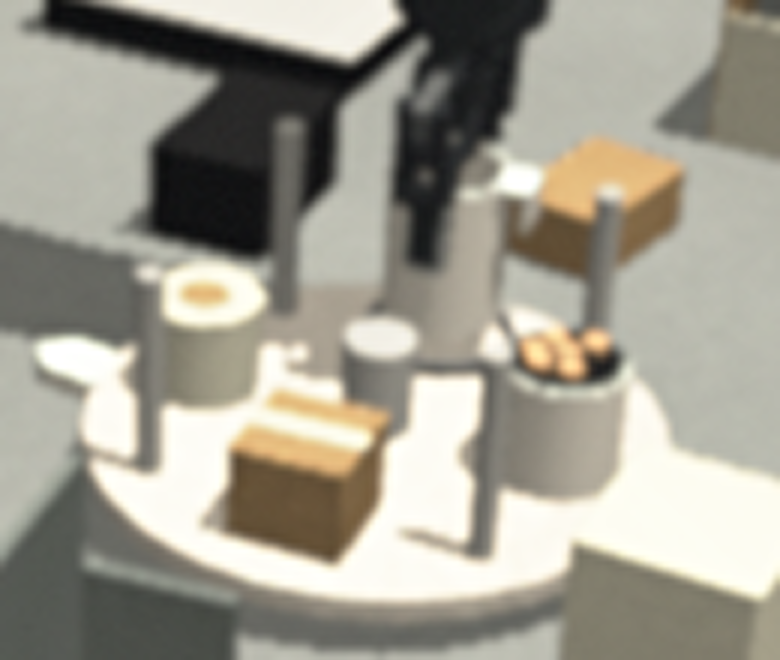

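Run:
```python
from h import *
i=pickle.load(open("l.pkl","rb"))["wrist"]
for q,z in [((378,70),.14),((561,318),.084)]: print(ray(i,*q,z))
th=np.linspace(0,2*np.pi,100)
def ring(b,z,Rs): return [proj(i,[b[0]+R*np.cos(a),b[1]+R*np.sin(a),z]) for a in th for R in Rs]
crop(i,220,170,210,150,3.8,"pics/m.png",ring((.5185,.2103),.042,(.034,.040)))
# cup bottom predicted
ax=np.array([.5179+.001,.2104]); zb=.0856-.034
crop(i,220,170,210,150,3.8,"pics/m2.png",ring(ax,zb,(.030,)))
```

```text
[0.60044614 0.21019053 0.14      ]
[0.52773108 0.12368652 0.084     ]
```

View pics/m.png

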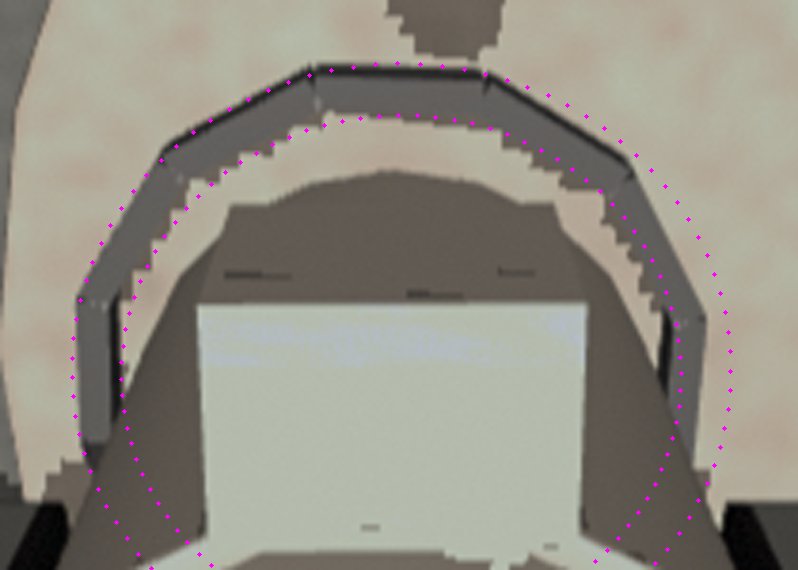

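View pics/m2.png

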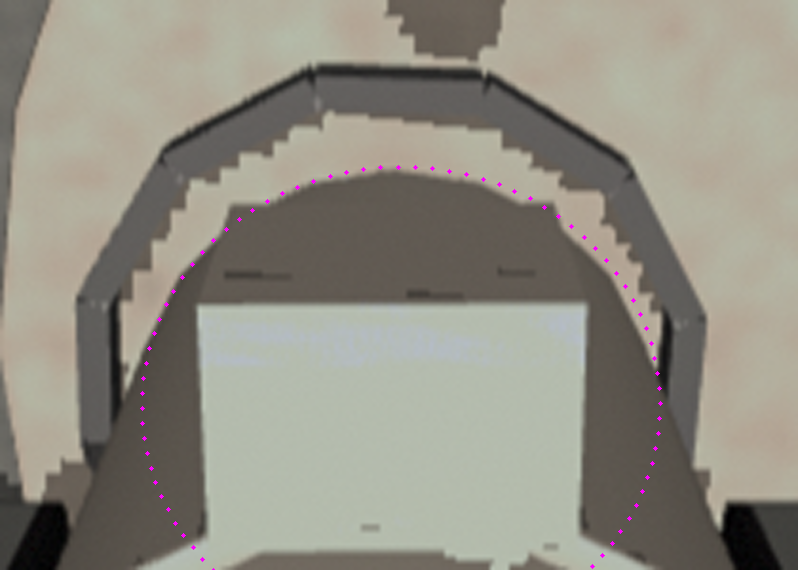

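Request:
play_rows(
  motion=[
    {"dp": [0, 0.001, -0.006], "turn": [0, 0, 0], "jaw": 1},
    {"dp": [0, 0.001, -0.012], "turn": [0, 0, 0], "jaw": 1},
    {"dp": [0, 0.001, -0.017], "turn": [0, 0, 0], "jaw": 1},
    {"dp": [0, 0.001, -0.021], "turn": [0, 0, 0], "jaw": 1},
    {"dp": [0, 0.001, -0.021], "turn": [0, 0, 0], "jaw": 1},
    {"dp": [0, 0.001, -0.021], "turn": [0, 0, 0], "jaw": 1},
  ],
)

```text
time: 9.62
eef_pos: [0.5177, 0.2109, 0.0694]
eef_rot: [3.107, 0.0, -1.455]
force: [-0.4, 0.6, -1.7]
opening: 0.705
```

Request:
play_rows(
  motion=[
    {"dp": [0, 0, -0.001], "turn": [0, 0, 0], "jaw": 1},
    {"dp": [0, 0, -0.002], "turn": [0, 0, 0], "jaw": 1},
    {"dp": [0, 0, -0.002], "turn": [0, 0, 0], "jaw": 1},
  ],
)

```text
time: 10.0
eef_pos: [0.518, 0.211, 0.0683]
eef_rot: [3.108, 0.001, -1.455]
force: [-1.4, -0.9, 8.1]
opening: 0.703
```

Request:
play_rows(
  motion=[
    {"dp": [0, 0, 0], "turn": [0, 0, 0], "jaw": 0.2},
    {"dp": [0, 0, 0], "turn": [0, 0, 0], "jaw": 0.1},
    {"dp": [0, 0, 0], "turn": [0, 0, 0], "jaw": 0},
    {"dp": [0, 0, 0], "turn": [0, 0, 0], "jaw": 0},
    {"dp": [0, 0, 0], "turn": [0, 0, 0], "jaw": 0},
    {"dp": [0, 0, 0], "turn": [0, 0, 0], "jaw": 0},
  ],
  squeeze=40,
)

```text
time: 10.75
eef_pos: [0.5176, 0.2109, 0.0678]
eef_rot: [3.107, 0.0, -1.455]
force: [0.2, 0.3, 0.2]
opening: 1.002
```

Run:
```python
from bench import r
from h import *
D={}
for n in ["wrist","scene"]:
    i=r.get_image(n); D[n]=i
    if n=="wrist":cv2.imwrite("pics/n.png",i["frame"])
    if n=="scene": crop(i,290,170,130,110,6,"pics/n2.png")
s=r.get_state(); print(s["time"],s["eef_pos"],s["eef_rot"],s["force"],s["opening"])
```

```text
10.85 [0.5176056  0.21090686 0.06779774] [ 3.10684223e+00  2.98692310e-04 -1.45459034e+00] [-0.02713002  0.90426217 -0.56232538] 0.9981049409512393
```

View pics/n.png

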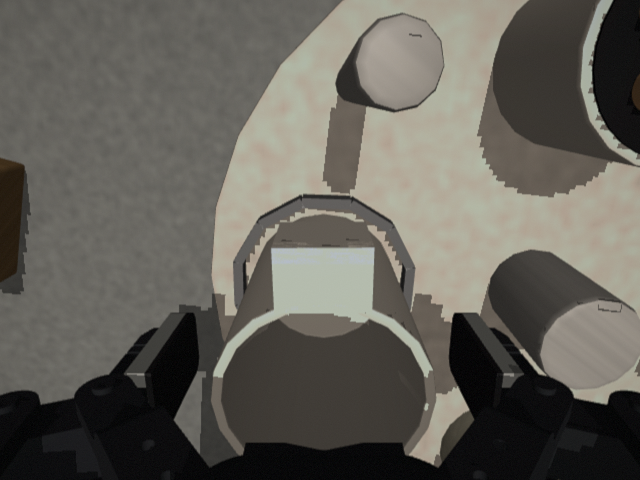

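View pics/n2.png

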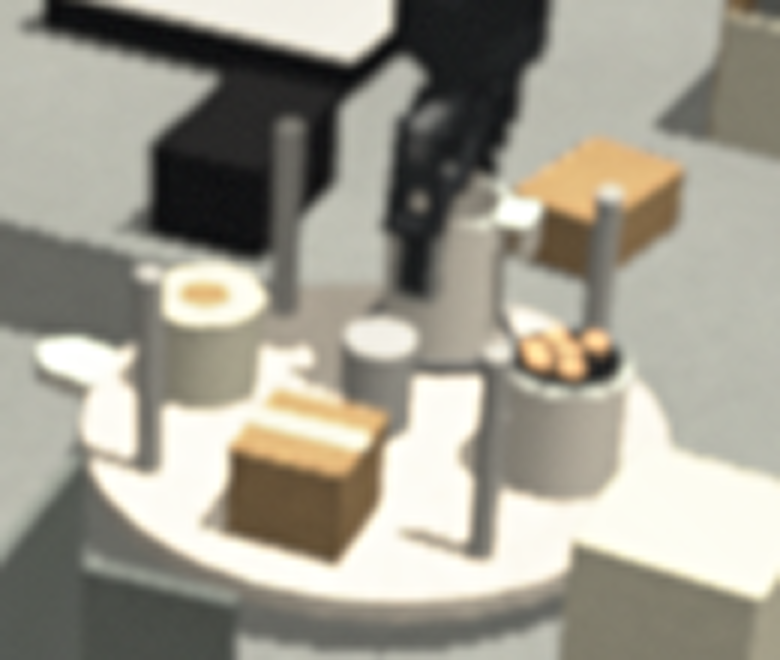

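The cup stands in the ring, with its bottom arc inside the ring columns 236–413. The fingers are clear on both sides, so I'll retreat straight up.

Request:
play_rows(
  motion=[
    {"dp": [0, 0, 0.02], "turn": [0, 0, 0], "jaw": 0},
    {"dp": [0, 0, 0.05], "turn": [0, 0, 0], "jaw": 0},
    {"dp": [0, 0, 0.09], "turn": [0, 0, 0], "jaw": 0},
    {"dp": [0, 0, 0.14], "turn": [0, 0, 0], "jaw": 0},
    {"dp": [0, 0, 0.19], "turn": [0.0006, -0.0055, 0], "jaw": 0},
    {"dp": [0, 0, 0.2], "turn": [0.0006, -0.0055, 0], "jaw": 0},
  ],
)

```text
time: 11.6
eef_pos: [0.5183, 0.211, 0.2207]
eef_rot: [-3.138, 0.003, -1.455]
force: [0.5, 0.3, 0.6]
opening: 1.0
```

Request:
play_rows(
  motion=[
    {"dp": [-0.04, -0.08, 0], "turn": [0, 0, 0.03], "jaw": 0},
    {"dp": [-0.07, -0.15, 0], "turn": [0, 0, 0.06], "jaw": 0},
    {"dp": [-0.083, -0.22, 0], "turn": [0, 0, 0.09], "jaw": 0.3},
    {"dp": [-0.084, -0.237, 0], "turn": [0, 0, 0.12], "jaw": 0.3},
    {"dp": [-0.084, -0.237, 0], "turn": [0, 0, 0.12], "jaw": 0.3},
    {"dp": [-0.084, -0.237, 0], "turn": [0, 0, 0.12], "jaw": 0.3},
    {"dp": [-0.084, -0.237, 0], "turn": [0, 0, 0.12], "jaw": 0.3},
  ],
)

```text
time: 12.48
eef_pos: [0.4547, 0.034, 0.2177]
eef_rot: [3.141, -0.0, -0.702]
force: [-0.5, 0.2, 1.5]
opening: 0.704
```

Run:
```python
from bench import r
from h import *
D={}
for n in ["wrist","scene","top"]:
    i=r.get_image(n); D[n]=i
    if n=="wrist":cv2.imwrite("pics/o.png",i["frame"])
    if n=="scene": crop(i,290,170,130,110,6,"pics/o2.png")
    if n=="top": crop(i,190,150,160,180,3.3,"pics/o3.png")
pickle.dump(D,open("o.pkl","wb"))
s=r.get_state(); print(s["time"],s["q"],s["eef_pos"],s["eef_rot"],s["force"],s["opening"])
```

```text
12.625 [-1.00438208  0.07724307  0.84596758  2.12805735 -0.06995934  0.96379587
 -0.82090826] [0.45461448 0.03363836 0.21767999] [ 3.14107290e+00 -1.89515595e-05 -7.00982560e-01] [ 0.05323612 -0.41787656  0.11433828] 0.6999400514284831
```

View pics/o.png

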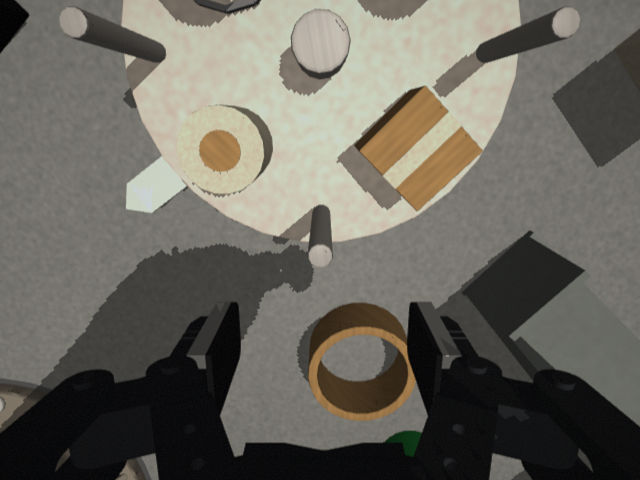

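View pics/o2.png

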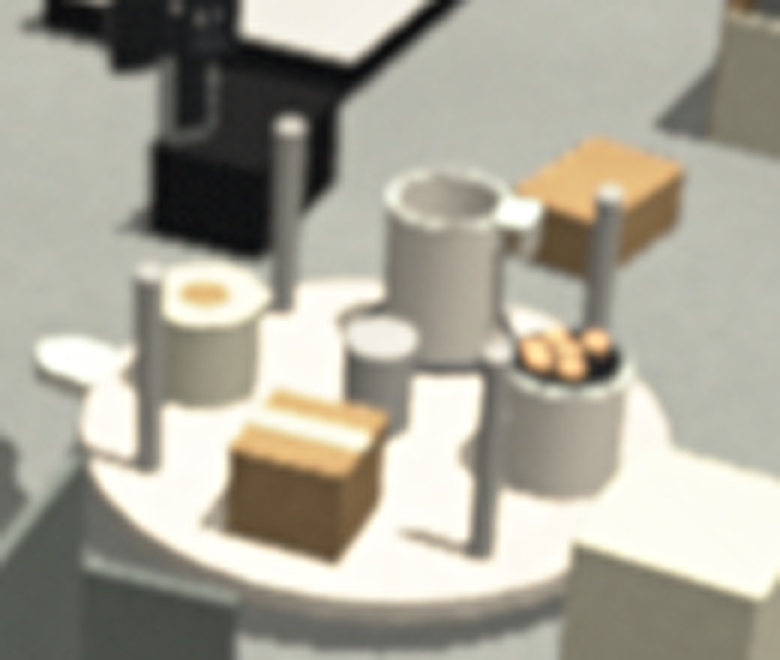

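View pics/o3.png

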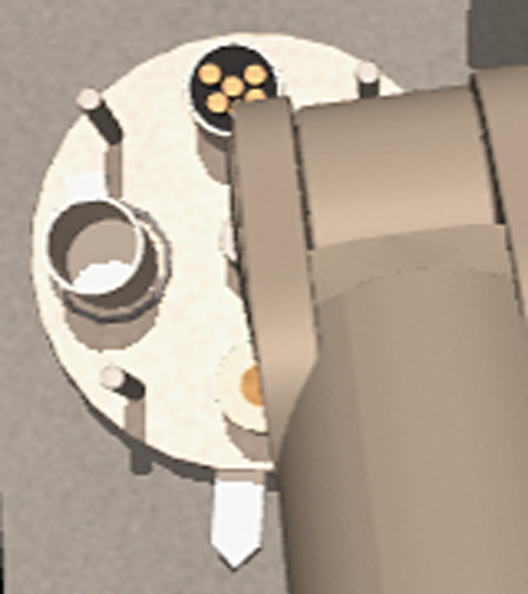

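Run:
```python
from h import *
D=pickle.load(open("o.pkl","rb"));w=D["wrist"];T=D["top"]
c=lambda x,y,k,ox,oy:((x+.5)/k-.5+ox,(y+.5)/k-.5+oy)
print("postC",ray(w,320,253,.14),"B",ray(w,566,23,.14),"D",ray(w,73,21,.14),"stub",ray(w,320,38,.084),"tip",ray(w,127,210,.012))
print("cup rim",ray(T,*c(95,247,3.3,190,150),.114))
```

```text
postC [0.45308568 0.03565055 0.14      ] B [0.61327799 0.04742417 0.14      ] D [0.43906273 0.19609795 0.14      ] stub [0.52712005 0.12329672 0.084     ] tip [0.32726698 0.13608909 0.012     ]
cup rim [0.51864268 0.20887956 0.114     ]
```

Request:
play_rows(
  motion=[
    {"dp": [0, 0.001, -0.05], "turn": [0, 0, 0], "jaw": 0.3},
    {"dp": [0, 0.001, -0.1], "turn": [0, 0, 0], "jaw": 0.3},
    {"dp": [0, 0.001, -0.13], "turn": [0, 0, 0], "jaw": 0.3},
    {"dp": [0, 0.001, -0.148], "turn": [0, 0, 0], "jaw": 0.3},
    {"dp": [0, 0.001, -0.148], "turn": [0, 0, 0], "jaw": 0.4},
    {"dp": [0, 0.001, -0.148], "turn": [0, 0, 0], "jaw": 0.5},
  ],
)

```text
time: 13.38
eef_pos: [0.4551, 0.034, 0.1075]
eef_rot: [-3.141, -0.0, -0.701]
force: [0.1, 0.3, 0.6]
opening: 0.506
```

Run:
```python
from bench import r
from h import *
i=r.get_image("wrist");cv2.imwrite("pics/p.png",i["frame"])
s=r.get_state(); print(s["time"],s["q"],s["eef_pos"],s["eef_rot"],s["force"],s["opening"])
```

```text
13.425 [-0.86794265  0.3071623   0.76816293  2.22979607 -0.32783017  0.71314713
 -0.57291671] [0.45516674 0.03408126 0.10759888] [-3.14024980e+00 -4.47215735e-04 -7.00699117e-01] [-0.50826807 -0.36009362 -0.41768186] 0.49681432361669986
```

View pics/p.png

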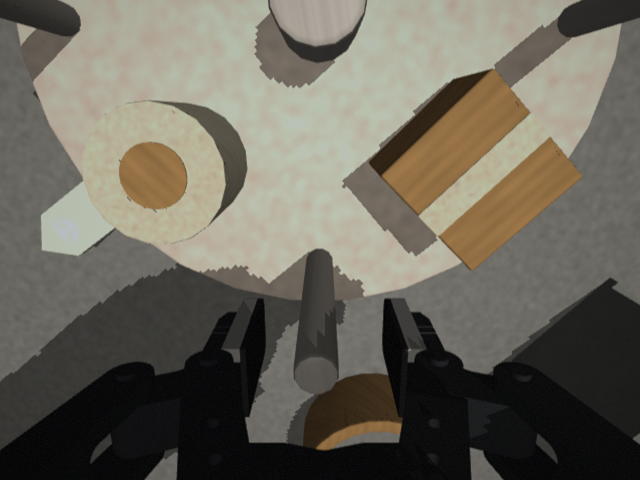

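Request:
play_rows(
  motion=[
    {"dp": [0, 0, 0], "turn": [0, 0, 0], "jaw": 1},
    {"dp": [0, 0, 0], "turn": [0, 0, 0], "jaw": 1},
    {"dp": [0, 0, 0], "turn": [0, 0, 0], "jaw": 1},
    {"dp": [0, 0, 0], "turn": [0, 0, 0], "jaw": 1},
    {"dp": [0, 0, 0], "turn": [0, 0, 0], "jaw": 1},
    {"dp": [0, 0, 0], "turn": [0, 0, 0], "jaw": 1},
  ],
  squeeze=50,
)

```text
time: 14.18
eef_pos: [0.455, 0.034, 0.1073]
eef_rot: [-3.141, -0.0, -0.701]
force: [-3.1, -0.5, 9.6]
opening: 0.147
```

Run:
```python
from bench import r
from h import *
s=r.get_state(); print(s["time"],s["eef_pos"],s["eef_rot"],s["force"],s["opening"])
p=s["eef_pos"][:2]
for c in [np.array([.527,.1205])]:
    v=p-c; a0=np.degrees(np.arctan2(v[1],v[0])); print(np.hypot(*v),a0)
    for k in range(0,85,5):
        a=np.radians(k); R=np.array([[np.cos(a),-np.sin(a)],[np.sin(a),np.cos(a)]]); d=R@v-v; print(k,(d/.75).round(4),round(k/360,4))
```

```text
14.175 [0.45500195 0.03402757 0.10734478] [-3.14056474e+00 -1.47210301e-04 -7.00586150e-01] [-3.14795777 -0.50946681  9.5837555 ] 0.14742702006372493
0.112522002611922 -129.78119700959067
0 [0. 0.] 0.0
5 [ 0.0104 -0.0079] 0.0139
10 [ 0.0215 -0.0149] 0.0278
15 [ 0.0331 -0.0209] 0.0417
20 [ 0.0452 -0.0259] 0.0556
25 [ 0.0577 -0.0298] 0.0694
30 [ 0.0705 -0.0326] 0.0833
35 [ 0.0835 -0.0342] 0.0972
40 [ 0.0966 -0.0347] 0.1111
45 [ 0.1096 -0.0341] 0.125
50 [ 0.1226 -0.0324] 0.1389
55 [ 0.1354 -0.0295] 0.1528
60 [ 0.1478 -0.0255] 0.1667
65 [ 0.1599 -0.0204] 0.1806
70 [ 0.1715 -0.0143] 0.1944
75 [ 0.1825 -0.0073] 0.2083
80 [0.1929 0.0007] 0.2222
```

Request:
play_rows(
  motion=[
    {"dp": [0.005, -0.004, 0], "turn": [0, 0, 0.007], "jaw": 1},
    {"dp": [0.0104, -0.0079, 0], "turn": [0, 0, 0.0139], "jaw": 1},
    {"dp": [0.0215, -0.0149, 0], "turn": [0, 0, 0.0278], "jaw": 1},
    {"dp": [0.0331, -0.0209, 0], "turn": [0, 0, 0.0417], "jaw": 1},
    {"dp": [0.0452, -0.0259, 0], "turn": [0, 0, 0.0556], "jaw": 1},
    {"dp": [0.0577, -0.0298, 0], "turn": [0, 0, 0.0694], "jaw": 1},
    {"dp": [0.0705, -0.0326, 0], "turn": [0, 0, 0.0833], "jaw": 1},
  ],
)

```text
time: 15.05
eef_pos: [0.5083, 0.0101, 0.1074]
eef_rot: [-3.14, -0.001, -0.174]
force: [-0.5, 6.1, 5.7]
opening: 0.15
```

Run:
```python
from bench import r
from h import *
D={}
for n in ["top","wrist"]:
    i=r.get_image(n);D[n]=i
    if n=="wrist":cv2.imwrite("pics/q.png",i["frame"])
    if n=="top": crop(i,190,150,160,180,3.3,"pics/q3.png")
pickle.dump(D,open("q.pkl","wb"))
s=r.get_state(); print(s["time"],s["q"],s["eef_pos"],s["eef_rot"],s["force"],s["wrist_torque"],s["opening"])
```

```text
15.15 [-0.64496568  0.36436116  0.60457949  2.1145741  -0.30469099  0.74457003
 -0.01961091] [0.5088864  0.00998209 0.10737991] [-3.14042112e+00 -1.56111949e-03 -1.74765781e-01] [1.3010928  6.22723945 7.74446904] [ 1.07803    -0.21899004  0.05186572] 0.1466104713956765
```

View pics/q3.png

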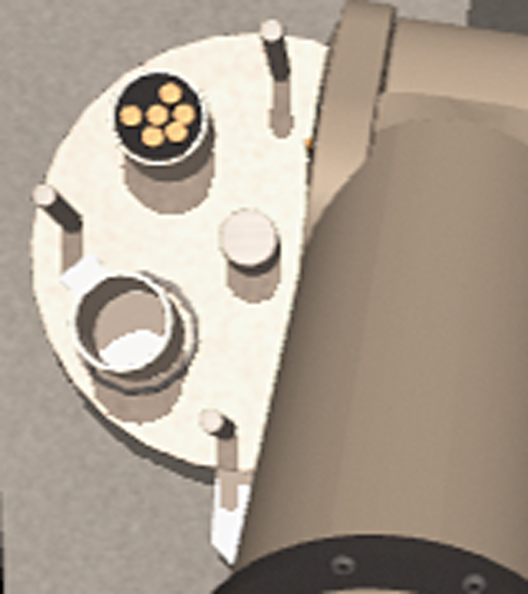

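View pics/q.png

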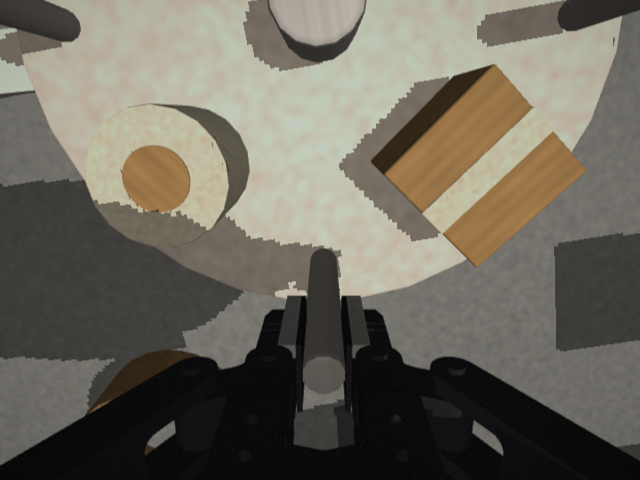

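Run:
```python
from h import *
T=pickle.load(open("q.pkl","rb"))["top"]
c=lambda x,y,k=3.3,ox=190,oy=150:((x+.5)/k-.5+ox,(y+.5)/k-.5+oy)
ctr=np.array([.5273,.1206])
for n,q,a0 in [("D",(213,422),140.04),("A",(45,193),49.6),("B",(272,30),-40.22)]:
    X=ray(T,*c(*q),.14)[:2]-ctr; print(n,np.hypot(*X),np.degrees(np.arctan2(X[1],X[0]))-a0)
X=ray(T,*c(123,324),.114)[:2]-ctr; print("cup",np.hypot(*X),np.degrees(np.arctan2(X[1],X[0])))
p=np.array([.5089,.00998]);cc=np.array([.527,.1215]);v=p-cc;print(np.hypot(*v),np.degrees(np.arctan2(v[1],v[0])))
for k in (0,5,10,15,20,25,30,35,40,45,50):
    a=np.radians(k); R=np.array([[np.cos(a),-np.sin(a)],[np.sin(a),np.cos(a)]]); d=R@v-v; print(k,(d/.75).round(4),round(k/360,4))
```

```text
D 0.11543834485361716 31.2797390058104
A 0.11484495033203296 30.651424798888137
B 0.1151896125452449 31.044363122830113
cup 0.09019290554000481 127.13654925411699
0.11297929190785362 -99.21887372085412
0 [0. 0.] 0.0
5 [ 0.0131 -0.0015] 0.0139
10 [ 0.0262 -0.0019] 0.0278
15 [ 0.0393 -0.0012] 0.0417
20 [0.0523 0.0007] 0.0556
25 [0.0651 0.0037] 0.0694
30 [0.0776 0.0079] 0.0833
35 [0.0897 0.013 ] 0.0972
40 [0.1012 0.0193] 0.1111
45 [0.1122 0.0265] 0.125
50 [0.1225 0.0346] 0.1389
```

Request:
play_rows(
  motion=[
    {"dp": [0.0065, -0.0008, 0], "turn": [0, 0, 0.007], "jaw": 1},
    {"dp": [0.0131, -0.0015, 0], "turn": [0, 0, 0.0139], "jaw": 1},
    {"dp": [0.0262, -0.0019, 0], "turn": [0, 0, 0.0278], "jaw": 1},
    {"dp": [0.0393, -0.0012, 0], "turn": [0, 0, 0.0417], "jaw": 1},
    {"dp": [0.0523, 0.0007, 0], "turn": [0, 0, 0.0556], "jaw": 1},
    {"dp": [0.0651, 0.0037, 0], "turn": [0, 0, 0.0694], "jaw": 1},
    {"dp": [0.0776, 0.0079, 0], "turn": [0, 0, 0.0833], "jaw": 1},
    {"dp": [0.084, 0.0105, 0], "turn": [0, 0, 0.0905], "jaw": 1},
  ],
)

```text
time: 16.15
eef_pos: [0.571, 0.018, 0.1074]
eef_rot: [-3.141, -0.001, 0.393]
force: [-2.0, 2.5, 8.6]
opening: 0.147
```

Request:
play_rows(
  motion=[
    {"dp": [0.0057, 0.0025, 0], "turn": [0, 0, 0.007], "jaw": 1},
    {"dp": [0.0115, 0.006, 0], "turn": [0, 0, 0.0139], "jaw": 1},
    {"dp": [0.0172, 0.0088, 0], "turn": [0, 0, 0.0206], "jaw": 1},
    {"dp": [0.0227, 0.0122, 0], "turn": [0, 0, 0.0275], "jaw": 1},
    {"dp": [0.028, 0.016, 0], "turn": [0, 0, 0.0345], "jaw": 1},
    {"dp": [0.028, 0.016, 0], "turn": [0, 0, 0.0345], "jaw": 1},
    {"dp": [0.028, 0.016, 0], "turn": [0, 0, 0.0345], "jaw": 1},
  ],
)

```text
time: 17.02
eef_pos: [0.5919, 0.0298, 0.1074]
eef_rot: [3.141, -0.001, 0.607]
force: [-0.1, 1.8, 6.5]
opening: 0.146
```

Run:
```python
from bench import r
from h import *
D={}
for n in ["top","wrist","scene"]:
    i=r.get_image(n);D[n]=i
    if n=="wrist":cv2.imwrite("pics/s.png",i["frame"])
    if n=="top": crop(i,190,150,160,180,3.3,"pics/s3.png")
    if n=="scene": crop(i,290,170,130,110,6,"pics/s2.png")
pickle.dump(D,open("s.pkl","wb"))
s=r.get_state(); print(s["time"],s["q"],s["eef_pos"],s["eef_rot"],s["force"],s["wrist_torque"],s["opening"])
```

```text
17.175 [-0.45772725  0.45534348  0.38290238  1.92018582 -0.23000155  0.80730416
  0.65684136] [0.59183714 0.02976421 0.10741739] [ 3.14142847e+00 -1.14023477e-03  6.07145067e-01] [-0.68907484  2.34454093  5.65093561] [ 0.48264182  0.0305012  -0.07055685] 0.15088158135815846
```

View pics/s3.png

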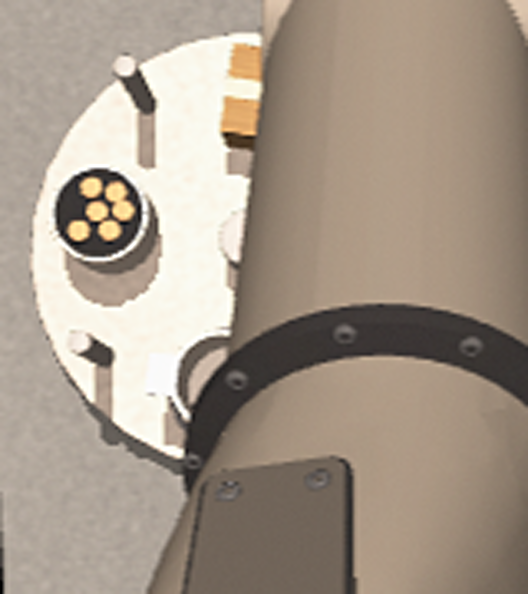

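View pics/s.png

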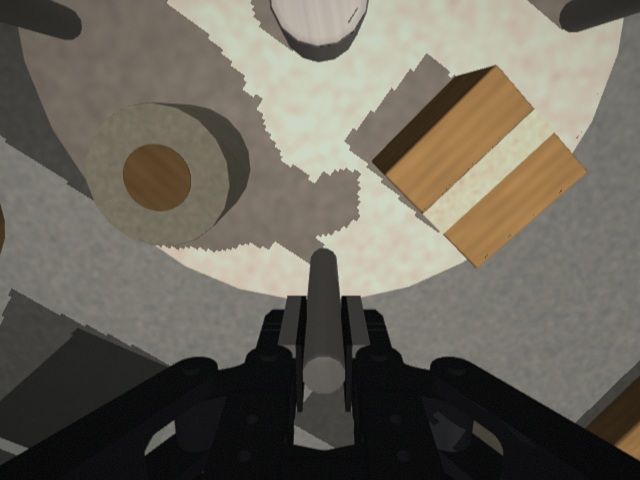

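View pics/s2.png

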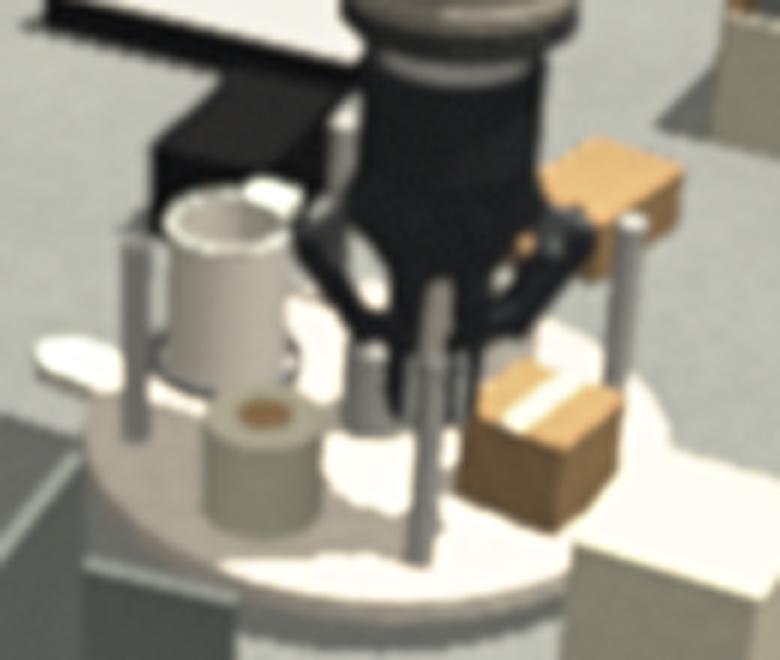

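Run:
```python
from h import *
a=pickle.load(open("a.pkl","rb"));T=a["top"]
g=T["frame"].astype(float).mean(2)
pts=[]
for v in range(296,312):
    row=g[v,246:282]; bg=np.median(g[v,236:246]); hi=row.max()
    w=np.clip((row-bg-10)/(hi-bg-10),0,1); u=246+(w*np.arange(36)).sum()/w.sum(); X=ray(T,u,v,.012)[:2]; pts.append(X); print(v,round(u,2),round(w.sum(),1))
pts=np.array(pts); m=pts.mean(0); d=np.linalg.svd(pts-m)[2][0]; d*=np.sign(-d[0])
ang=np.degrees(np.arctan2(d[1],d[0])); print("tongue dir",ang,m)
for ctr in [(.5277,.1206),(.527,.1205),(.527,.1195)]:
    v=m-np.array(ctr); print(np.degrees(np.arctan2(v[1],v[0])))
cv2.imwrite("pics/t.png",cv2.resize(T["frame"][285:330,235:295],None,fx=12,fy=12,interpolation=cv2.INTER_CUBIC))
D=pickle.load(open("s.pkl","rb"))
c=lambda x,y,k=3.3,ox=190,oy=150:((x+.5)/k-.5+ox,(y+.5)/k-.5+oy)
ctr=np.array([.5273,.1206])
for n,q,a0 in [("A",(78,342),49.6),("B",(125,65),-40.22)]:
    X=ray(D["top"],*c(*q),.14)[:2]-ctr; an=np.degrees(np.arctan2(X[1],X[0])); print(n,np.hypot(*X),an-a0,an)
p=np.array([.59184,.02976])-ctr; print("tcp",np.degrees(np.arctan2(p[1],p[0])),np.hypot(*p))
S=D["scene"]; b=lambda x,y:c(x,y,6,290,170)
for n,q,z in [("cup",(229,222),.114),("C",(440,288),.14),("postAB",(138,235),.14),("A?",(345,118),.14),("B?",(634,224),.14)]:
    X=ray(S,*b(*q),z)[:2]; v=X-ctr; print(n,X,np.hypot(*v),np.degrees(np.arctan2(v[1],v[0])))
```

```text
296 260.86 10.9
297 262.01 13.6
298 261.98 13.7
299 261.84 13.6
300 261.84 13.5
301 261.82 13.6
302 261.89 13.9
303 261.77 13.7
304 261.8 13.7
305 261.66 14.0
306 261.67 13.9
307 261.22 14.4
308 261.22 14.4
309 261.28 14.4
310 261.27 14.4
311 260.93 14.0
tongue dir 177.21876877407232 [0.36571731 0.13417109]
175.21087894282516
175.15491700751215
174.80238905392457
A 0.11554495680886125 75.89254561189776 125.49254561189775
B 0.11560688626076708 75.73056558240557 35.510565582405576
tcp -54.60696896870418 0.11143301665126008
cup [0.43834142 0.13583637] 0.09025394920557601 170.28097888677698
C [0.57033275 0.08565175] 0.05543642789577345 -39.08113345780978
postAB [0.43115459 0.06050871] 0.1133794657794597 -147.99444437798982
A? [0.45876974 0.21753922] 0.11871650732508342 125.2580376539434
B? [0.62273083 0.18600239] 0.11569146928320058 34.42433034063875
```

View pics/t.png

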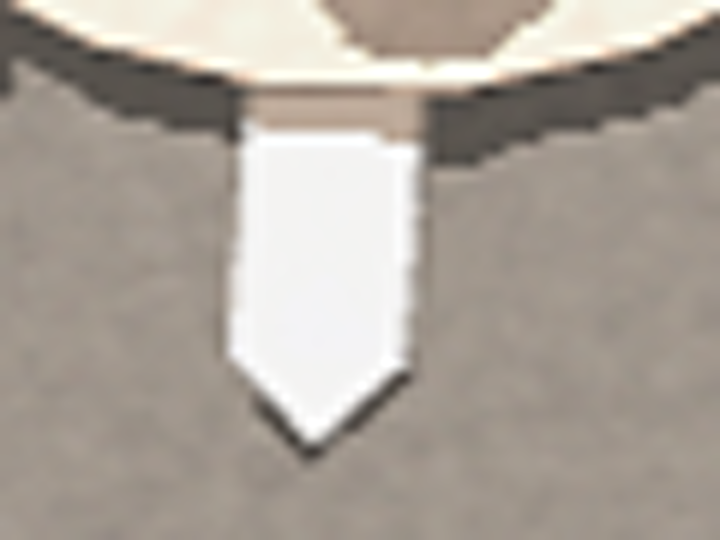

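Request:
play_rows(
  motion=[
    {"dp": [0.003, 0.0024, 0], "turn": [0, 0, 0.0042], "jaw": 1},
    {"dp": [0.0065, 0.005, 0], "turn": [0, 0, 0.0085], "jaw": 1},
    {"dp": [0.0102, 0.008, 0], "turn": [0, 0, 0.0139], "jaw": 1},
    {"dp": [0.0102, 0.008, 0], "turn": [0, 0, 0.0139], "jaw": 1},
    {"dp": [0.0102, 0.008, 0], "turn": [0, 0, 0.0139], "jaw": 1},
    {"dp": [0.0102, 0.008, 0], "turn": [0, 0, 0.0139], "jaw": 1},
  ],
)

```text
time: 17.92
eef_pos: [0.5995, 0.0357, 0.1074]
eef_rot: [3.141, -0.001, 0.695]
force: [0.7, 2.1, 6.1]
opening: 0.146
```

Run:
```python
from bench import r
from h import *
D={}
for n in ["top","wrist","scene"]:
    i=r.get_image(n);D[n]=i
    if n=="top": crop(i,190,150,160,180,3.3,"pics/u3.png")
    if n=="scene": crop(i,290,170,130,110,6,"pics/u2.png"); cv2.imwrite("pics/u1.png",i["frame"])
pickle.dump(D,open("u.pkl","wb"))
s=r.get_state(); print(s["time"],s["eef_pos"],s["eef_rot"],s["force"],s["opening"])
p=s["eef_pos"][:2]-np.array([.5273,.1206]); print(np.degrees(np.arctan2(p[1],p[0]))+225)
```

```text
18.075 [0.5994474  0.03572924 0.10742165] [ 3.14131005e+00 -1.06603356e-03  6.94485265e-01] [-0.65811838  2.9851987   5.34447218] 0.14771670652480406
175.36737912957787
```

View pics/u3.png

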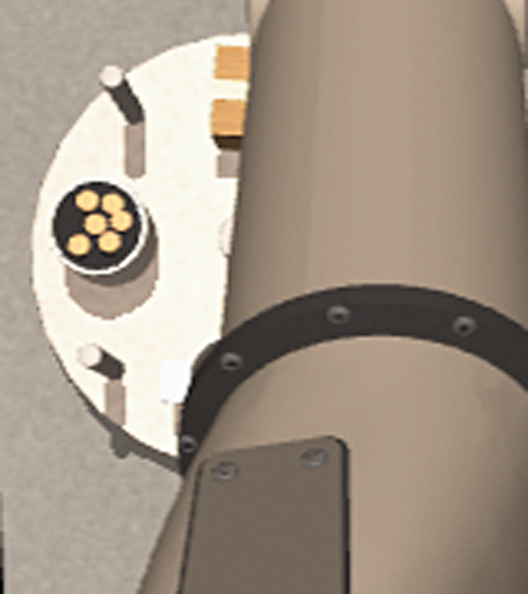

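View pics/u2.png

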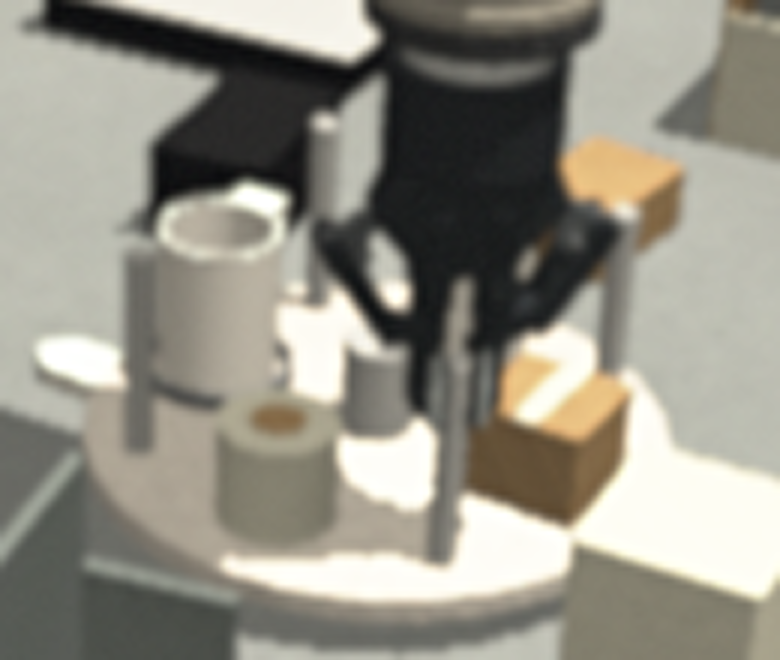

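View pics/u1.png

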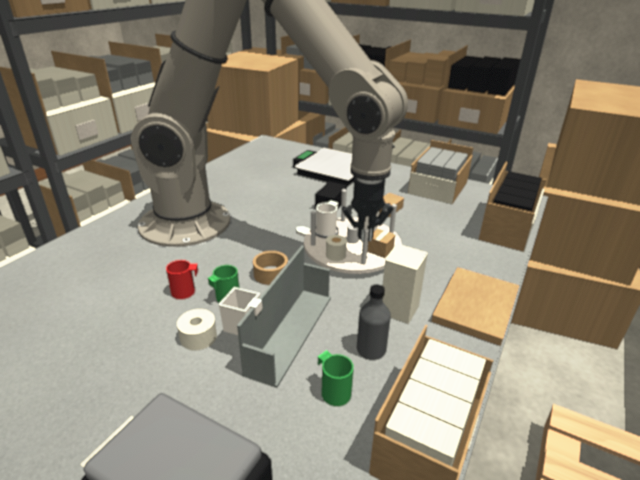

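Run:
```python
from h import *
D=pickle.load(open("u.pkl","rb"));a=pickle.load(open("a.pkl","rb"))
c=lambda x,y,k=3.3,ox=190,oy=150:((x+.5)/k-.5+ox,(y+.5)/k-.5+oy)
ctr=np.array([.5273,.1206])
for n,q,o in [("A",(90,355),45),("B",(111,77),135)]:
    X=ray(D["top"],*c(*q),.14)[:2]-ctr; print(n,np.hypot(*X),np.degrees(np.arctan2(X[1],X[0]))+o)
S=D["scene"]; b=lambda x,y:c(x,y,6,290,170)
cs=np.array([.5270,.1195])
for n,q,z,o in [("cup",(223,228),.114,0),("A",(324,122),.14,45),("B",(625,214),.14,135),("D",(138,248),.14,-45),("tip",(37,352),.012,0)]:
    X=ray(S,*b(*q),z)[:2]; v=X-cs; print(n,X,np.hypot(*v),(np.degrees(np.arctan2(v[1],v[0]))+o)%360)
# everything else unmoved: diff scene
d=cv2.absdiff(a["scene"]["frame"],S["frame"]).max(2); print([ (n,int((d[y0:y1,x0:x1]>40).sum())) for n,(x0,x1,y0,y1) in dict(bin=(218,262,288,335),tape=(255,290,250,285),flask=(355,392,285,360),carton=(395,428,250,322),green=(208,240,265,305),red=(165,200,260,300),label=(175,218,310,350)).items()])
```

```text
A 0.11481772381037082 175.55548041938724
B 0.11511745028902132 175.8288253364112
cup [0.43874376 0.12903337] 0.08876963547441304 173.83485967731565
A [0.45184912 0.20821827] 0.11626945281242701 175.26704456629344
B [0.61552502 0.19314322] 0.11515208699995184 174.75678752443767
D [0.43727565 0.0498333 ] 0.11359536684656267 172.8276429779891
tip [0.33190352 0.13086234] 0.1954270642241677 176.66688274558882
[('bin', 1), ('tape', 695), ('flask', 0), ('carton', 0), ('green', 0), ('red', 0), ('label', 0)]
```

Run:
```python
from bench import r
from h import *
D=pickle.load(open("o.pkl","rb")); print("tape",ray(D["wrist"],361,373,.048))
print(r.close_job(), r.get_state()["time"])
```

```text
tape [ 0.39065849 -0.08945364  0.048     ]
the job is handed in; nothing more can be done
the job is handed in; nothing more can be done
```

The job is done and handed in at about 18 s. I lifted the white round cup off the panel, set it upright in the empty bay and let go. I then gripped a grab post, turned the turntable about 80° until the cup stood at the front, and handed in still holding it.

**Last checks**
- **Cup:** after release its rim centre measured about 1 mm from the bay centre. The height at which it touched down fits the cup resting flat on the bay floor.
- **Front angle:** the top-camera posts put the bay at 175.6–175.8°, and the arm's own position gave 175.4°. The pointer reads 175.2–175.6°, so they agree to about half a degree.
- **Disagreement:** the scene camera was rougher. Its two clearer posts gave 174.8–175.3°, the cup 173.8° and one poorly seen post 172.8°, while its pointer tip read 176.7°. I trusted the top camera and the arm over these.
- **Bystanders:** in the scene view the bin, flask, pale carton, label roll, the green cup by the panel and the red cup looked unchanged. The tape roll differed there only because the cup had been in front of it. It measured within 2 mm of its start, before the turntable was turned. I did not check the black carton, the small box or the other green cup.
- **Contact force:** at the end the arm felt about 6 N while holding the post.

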